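Tidy the marbles into the lidded hallway box

ROBOT

A 6-joint arm with a two-finger parallel gripper is mounted at the origin on the work surface. World frame = base frame: x ahead of the robot, y to its left, z up, the work surface at z = 0. Lengths are in m, angles in rad, forces in N, time in s.
With the tool pointing down it reaches from about 0.225 to 0.875 m from the base axis. Payload 3.4 kg.
Tool frame: the origin (TCP) lies at the very end of the fingers, on their centre line; the grasp point (between the pads) lies manip.hold_point_z behind it (manip.hold_point_z is the distance from the TCP to the grasp point, in m); x points along the fingers, y is the direction in which the jaws open and shut, and the axes are right-handed (so a half turn about x gives the same grasp; the last joint's range is limited). The gripper opens to 85 mm and grips with 20 to 120 N. Pads are 22 mm wide; open, the fingers measure 114 mm over their backs; the gripper's body (76 mm by 85 mm) begins 54 mm behind the grasp point. The pads swing forward as they close: fully open they stand 13 mm farther back than shut.
Start: joints at [-1.443, 0.276, 1.505, -0, 1.361, -0.121], TCP at [0.142, -0.557, 0.2] pointing down, gripper open.
Joint ranges: [-2.89, 2.89], [-0.75, 2.08], [0.22, 2.7], [-1.18, 4.32], [0.11, 2.71], [-2.7, 2.7]. Speed limits (rad/s): [2.57, 2.57, 3.14, 3.14, 3.14, 3.14].

INTERFACE

Orientations are given as a unit quaternion [w, x, y, z].
In Python, from rig import manip gives the robot as it stands.
- The arm moves only by the tool step_arm, never from a script. Its argument "targets" is a list of rows, each a list of 2 entries, a list of its own where there are three numbers: the shift along the tool's x, y, z in mm, then the turn about the tool's x in degrees. A call has 1 to 20 rows; each row is the pose to reach, as a shift and turn from the pose commanded when the call began, along the tool's axes at that moment; what a row does not reach only later rows make up. A row lasts 1/10 s, in which the tool goes at most 50 mm and 8.59 degrees, less where a joint would pass 70% of its speed; a pose out of reach is approached as far as the arm can. A call with a gripper value outside its range is refused whole. "grip" is the closure, from 0 (fully open) to 1 (shut), set as the call begins (left out, the last holds). The fingers move at their own pace and stop on an object; "grip_force" is the grip in N (left out, the last holds). Time passes only in rows, so rows that repeat a pose let the fingers close. It gives the time, the measured TCP pose, the force and the opening at its end, in the units of the state.
- manip.get_state(): the state, without advancing time (a new reading comes with each control period).
- manip.get_image(name): name is "scene" or "top"; returns a dict with "image" (420x560x3 uint8, red, green, blue), "fx", "fy", "cx", "cy" (pixels), "pose" (4x4, takes a point from camera to world coordinates). Camera axes: x right, y down, z forward; pixel columns grow to the right and rows downward; lengths in m; the calibration is good to about 2 mm. A picture is of the moment at which its call begins. There is no depth.
- manip.sign_off(): hands the job in, once; it reports no verdict.
Trained networks look in a picture, given as the dict that the camera call returned (one of the last four; its "shot" number tells which), for a name from the list of things; names that differ only in an ending like _2 or _b are one class to them, and where a whole thing is asked for, a point or a joint stands for the part that bears it (a point fixed in the world has none). Each returns a list of dicts, best first, with "confidence" (0 to 1); they miss things now and then, are a little off and sometimes report something else, mostly with a low value. They report only what shows in the picture. A call takes as long as a camera call. They do not tell look-alikes from the thing itself.
- manip.search_frame(picture, thing): "xyz" ([x, y, z] in m, in world coordinates, good to about 4 mm: the middle of the surface that is visible of it).
- manip.regions_of(picture, thing): "region" (420x560 bool, what is visible of it).
The state is a dict: "clock": time; "qpos": joint angles; "qd": joint speeds; "effort": joint torques, N m; "position": TCP position; "ee_rot": TCP orientation; "contact_force": force on the tool from outside, world axes, zero at the start; "moment": the same for the moment, N m; "width": finger opening in m.
Only numpy, scipy, OpenCV 4.12 (cv2) and the standard library are available. Lean on these libraries where they do the work, as an engineer would, in place of code of your own. Each camera call takes 0.05 s, during which the arm holds its last target.

TASK

Lift the slotted end of the box's sliding lid over the two brass stop lips and slide the lid out of its grooves until it lies flat over the open half of the box. Then tip the three marbles out of the terracotta dish into the uncovered compartment and stand the dish gently back upright on the slate. Leave the remote, the carabiner and the comb where they are.

Things in the scene. Friction and masses are not known exactly. Their poses are not given: they have to be found in the camera images.
- box: Fixed brown wooden box, 356 x 143 mm, walls 8 mm thick. Origin: centre of its underside on the slate; x along its length, the way the lid slides out, z up. The negative-x half is the lidded compartment, the positive-x half an open tray. Along both sides of both halves an inner ledge, 58 mm high, |y| 55 to 63.5 mm, carries the lid; outside it the side walls and the +x end wall are 66 mm high.
- well (a point): Centre of the lidded compartment's dark green floor, in the box's frame x -88, y 0, height 6 mm; box's axes. The compartment is 164 mm long (box x -170 to -6 mm) and, between its ledges, 110 mm wide.
- groove_end (a point): Front end of the grooves, on the centre line: box x -106 mm, height 71 mm; box's axes. Only behind this point (box x -170 to -106 mm) do strips 71 to 77 mm high cap the lid's side edges: a groove 13 mm tall for the 8 mm lid. Ahead of it the lid is open above, so its front end can be raised about 11 mm at the start, and more as it slides out.
- stop_lips (a point): Point midway between the two brass stop lips, on the line of their faces that block the lid: box x -6 mm, height 64 mm (the lips' top, 6 mm above the ledges); box's axes. The lips, 8 mm thick along x, lie at |y| 37 to 63.5 mm on a partition (box x -6 to 2 mm); between them the partition is cut down to 32 mm height as a finger scoop.
- tray (a point): Centre of the open tray's dark green floor: box x 86 mm, height 20 mm; box's axes. The tray, empty, runs from box x 2 to 170 mm, just longer than the lid.
- lid_slot (a point): Centre of the rectangular hand slot in the loose pale wooden lid, half-way through it; x the way the lid slides out, z up. Lid: board 160 (x) x 124 (y) x 8 mm, about 100 g, 2 mm short of the lips at the start. The slot goes right through, 46 mm along x, 70 along y; a bar 20 mm wide is left between it and the lid's front end. Slot centre: 43 mm behind that end, 37 mm ahead of the lid's centre.
- lid_front (a point): Middle of the lid's front end, at its underside; 43 mm ahead of the slot's centre and 4 mm lower. Axes as the lid's.
- dish_tab (a point): Centre of the upright tab handle of the loose terracotta dish. Tab: 32 mm along x (radially), 10 mm thick (y), from 16 to 56 mm above the dish's underside, so its centre is at 36 mm. Axes are the dish's: x from the dish's centre to the tab, z up. The dish's centre is 83 mm away towards negative x, its near rim 18 mm.
- dish_mid (a point): Centre of the terracotta dish, 10 mm above its flat underside; axes as the tab's. Shallow and round: rim radius 65 mm, 20 mm high, foot radius 30 mm, wall 5 mm thick flaring at 30 degrees above level, so what is in it runs out over the rim once it is tipped some 40 to 50 degrees. About 220 g.
- marble1_center (a point): Centre of the green glass marble, diameter 25 mm, 20 g, lying in the dish.
- marble2_center (a point): Centre of the amber glass marble, diameter 25 mm, 20 g, lying in the dish.
- marble3_center (a point): Centre of the blue marble, diameter 25 mm, 20 g, lying in the dish.
- remote_mid (a point): Centre of the chrome garage remote, 66 x 38 x 14 mm, loose on the slate; leave alone. x along its length.
- carabiner_mid (a point): Centre of the black steel carabiner, 83 x 49 x 9 mm, loose on the slate; leave alone. x along its length.
- comb_mid (a point): Centre of the brown horn comb, 150 x 34 x 5 mm, loose on the slate; leave alone. x along its length.
There are look-alikes about, which are no part of the job. What is shaped like the part that bears lid_slot but red is not meant.

How it is judged:
By the outcome, as a careful person would: the job done as asked, in the order asked, and still so for the second after the job is handed in, with the robot touching nothing.
It also fails if it takes over 72 s, if anything falls off the work surface, if the arm or the gripper's body presses on something with over 40 N, if the wrist force passes 120 N, or if a joint passes its speed limit or range.

## Working session

There is one attempt and no reset: what is moved stays moved. The work goes in short steps, Python scripts to look and compute and a tool call to move; the robot and the scene stay as the last step left them, time stands still between calls to the robot, and variables do not carry over. Pictures are saved under pics/ and viewed, and the job is handed in when it is done.

Besides the shell and the picture viewer there is one more tool, called after "Request:" by a JSON object that holds its "op" and its "data", one argument or row to a line. step_arm: Moves the arm, as the interface text tells. Its arguments: {"type":"object","properties":{"targets":{"type":"array"},"grip":{"type":"number"},"grip_force":{"type":"number"}},"required":["targets"]}

```bash
ls; mkdir -p pics; python3 - <<'E'
from rig import manip
import cv2,numpy as np
print(manip.hold_point_z, manip.get_state())
for n in ("scene","top"):
    p=manip.get_image(n)
    cv2.imwrite(f"pics/{n}0.png",p["image"][:,:,::-1])
    print(n,p["fx"],p["cx"],p["cy"],p["pose"].tolist() if hasattr(p["pose"],'tolist') else p["pose"])
    for t in ["box","lid_slot","dish_tab","dish_mid","marble1_center","marble2_center","marble3_center","remote_mid","carabiner_mid","comb_mid","lid_front","stop_lips","groove_end","tray"]:
        try: print(t,[(np.round(d["xyz"],3).tolist(),round(d["confidence"],2)) for d in manip.search_frame(p,t)])
        except Exception as e: print(t,e)
print(manip.get_state()["clock"])
E
```

```text
pics
0.0187 {'clock': 0.0, 'qpos': array([-1.44303300e+00,  2.76588453e-01,  1.50613380e+00,  1.98374721e-05,
        1.36070641e+00, -1.21005426e-01]), 'qd': array([ 5.13440412e-05,  2.91891157e-05, -4.13003388e-04, -7.14303602e-05,
       -5.57739950e-04,  8.86839732e-04]), 'effort': array([-4.21877165e-03, -4.16781878e+01, -2.45812100e+01, -2.52342434e-04,
        1.12328408e-02, -1.31178149e-05]), 'position': array([ 0.14149493, -0.5567116 ,  0.19894324]), 'ee_rot': array([ 0.08707578,  0.70164839,  0.08837407, -0.70163906]), 'contact_force': array([ 0.06183388, -1.32184744, -0.26180277]), 'moment': array([ 0.0025626 , -0.03832481, -0.01985518]), 'width': 0.08516578554722545}
scene 419.48860458671123 277.21257829456346 217.23601352921193 [[0.6166545650519487, 0.5234648505445957, -0.5879810351065042, 1.2259066719519354], [0.7871358798140216, -0.3982049862587047, 0.4710094432472781, -0.5386471943571884], [0.012419907809565109, -0.7532710927435282, -0.6575928882880143, 0.8324608061180312], [0.0, 0.0, 0.0, 1.0]]
box [([0.534, -0.062, 0.034], 0.69), ([0.481, -0.364, 0.015], 0.49)]
lid
[... 1239 characters left out ...]
.304, 0.006], 0.97), ([0.549, 0.077, 0.065], 0.83)]
dish_tab []
dish_mid [([0.473, 0.36, 0.013], 0.56)]
marble1_center [([0.482, 0.35, 0.028], 0.56)]
marble2_center [([0.457, 0.369, 0.021], 0.43), ([0.521, -0.075, 0.016], 0.42)]
marble3_center [([0.458, 0.345, 0.028], 0.52), ([0.523, -0.076, 0.024], 0.3)]
remote_mid [([0.471, -0.354, 0.016], 0.97)]
carabiner_mid []
comb_mid [([0.761, 0.075, 0.004], 0.56), ([0.754, -0.14, 0.007], 0.28)]
lid_front [([0.78, 0.303, 0.011], 0.88), ([0.527, -0.075, 0.018], 0.75), ([0.55, 0.079, 0.069], 0.69), ([0.303, -0.299, 0.006], 0.61)]
stop_lips [([0.52, -0.079, 0.016], 0.69)]
groove_end [([0.527, -0.08, 0.022], 0.96)]
tray [([0.522, -0.076, 0.02], 0.84)]
1.5
```

View pics/top0.png

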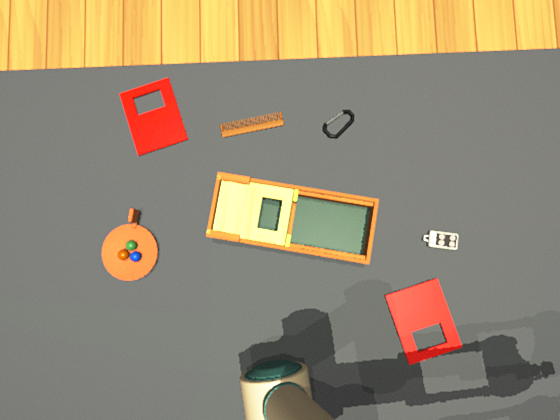

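View pics/scene0.png

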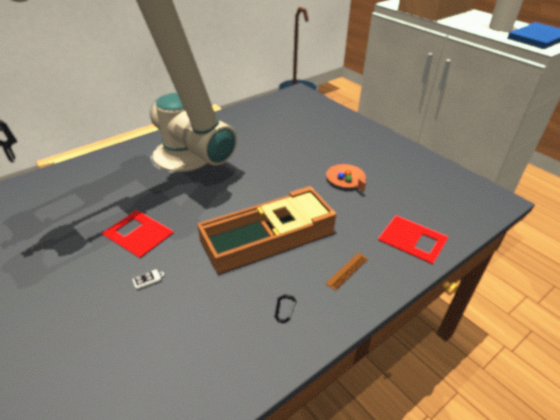

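The top view shows the box at about px (208–378, 173–263), with the lid at left and the open tray at right, so box x points roughly along world -y. The dish is at px (130,252) with its tab at (134,213). The two red boards are look-alikes. I'll zoom in for accurate poses.

```bash
python3 - <<'E'
import cv2
a=cv2.imread("pics/top0.png")
def crop(im,x0,y0,w,h,s,n):
    c=cv2.resize(im[y0:y0+h,x0:x0+w],None,fx=s,fy=s,interpolation=cv2.INTER_CUBIC)
    for i in range(0,w,10): cv2.putText(c,str(x0+i),(i*s,8),0,0.3,(255,255,255),1); cv2.line(c,(i*s,10),(i*s,14),(255,255,255),1)
    for i in range(0,h,10): cv2.putText(c,str(y0+i),(0,i*s+3),0,0.3,(255,255,255),1)
    cv2.imwrite(n,c)
crop(a,200,165,190,105,4,"pics/c_box.png")
crop(a,90,195,80,95,6,"pics/c_dish.png")
b=cv2.imread("pics/scene0.png")
crop(b,190,155,190,120,4,"pics/c_box2.png")
E
```

```text
(no output)
```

View pics/c_box.png

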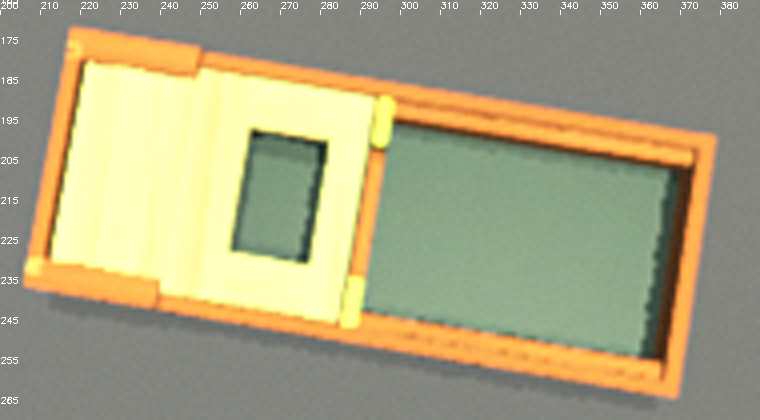

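View pics/c_dish.png

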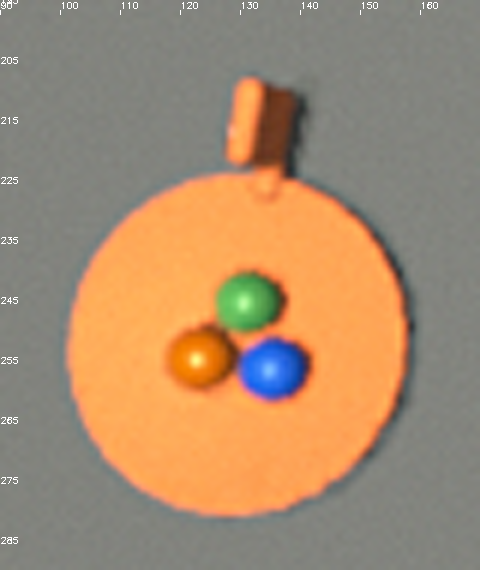

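View pics/c_box2.png

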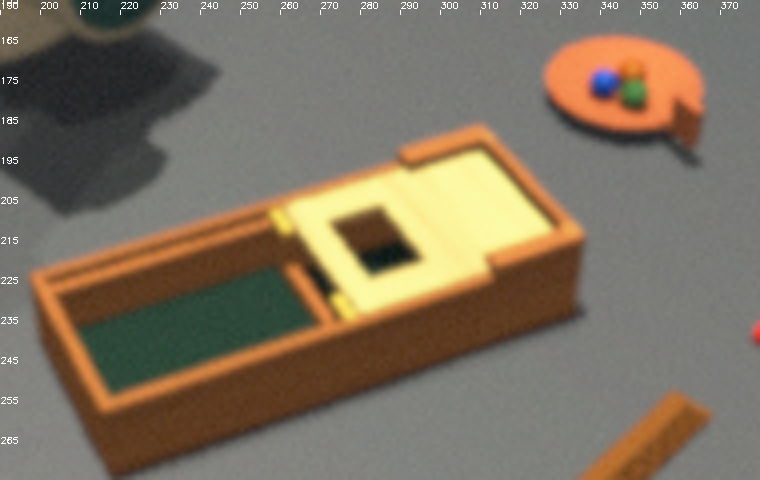

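```bash
cat > h.py <<'E'
import numpy as np
from scipy.spatial.transform import Rotation as R
def proj(p,P):
    P=np.atleast_2d(P); T=np.linalg.inv(np.array(p["pose"])); c=P@T[:3,:3].T+T[:3,3]
    return np.c_[p["fx"]*c[:,0]/c[:,2]+p["cx"],p["fy"]*c[:,1]/c[:,2]+p["cy"]]
def back(p,uv,z):
    uv=np.atleast_2d(uv).astype(float);T=np.array(p["pose"])
    d=np.c_[(uv[:,0]-p["cx"])/p["fx"],(uv[:,1]-p["cy"])/p["fy"],np.ones(len(uv))]@T[:3,:3].T
    return T[:3,3]+d*((z-T[2,3])/d[:,2])[:,None]
def place(q,L):
    L=np.atleast_2d(L)/1000.; c,s=np.cos(q[2]),np.sin(q[2])
    return np.c_[q[0]+c*L[:,0]-s*L[:,1],q[1]+s*L[:,0]+c*L[:,1],L[:,2]]
def tool():
    from rig import manip
    s=manip.get_state(); q=s["ee_rot"]; return s,R.from_quat([q[1],q[2],q[3],q[0]]).as_matrix()
def shift(dw_mm):
    s,M=tool(); return M.T@np.array(dw_mm)
E
cat > fit.py <<'E'
from h import *
from rig import manip
from scipy.optimize import least_squares
import pickle
t=manip.get_image("top"); s=manip.get_image("scene")
def px(c,off,k): return (np.array(c)+.5)/k-.5+np.array(off)
bt=[(178,71.5,66),(178,-71.5,66),(-178,71.5,77),(-178,-71.5,77),(-74,35,66),(-28,35,66),(-28,-35,66),(-74,-35,66)]
bt_uv=px([(716,134),(678,397),(70,28),(25,286),(252,129),(328,142),(308,263),(232,249)],(200,165),4)
bs=[(178,-71.5,66),(178,71.5,66),(178,71.5,0),(-178,71.5,77),(-178,-71.5,77),(-28,-35,66),(-74,-35,66),(-74,35,66),(-28,35,66)]
bs_uv=px([(32,275),(107,412),(118,476),(584,235),(485,126),(330,219),(383,207),(422,258),(370,276)],(190,155),4)
f1=lambda q:(proj(t,place(q,bt))-bt_uv).ravel()
f2=lambda q:(proj(s,place(q,bs))-bs_uv).ravel()
for f in (f1,f2,lambda q:np.r_[f1(q),f2(q)]):
    r=least_squares(f,[.52,-.05,-1.5]);print(r.x,np.degrees(r.x[2]));print(np.round(r.fun.reshape(-1,2),1).tolist())
box=r.x
# dish
dt=[(99,5,56),(99,-5,56),(67,-5,56),(67,5,56)]
duv=px([(240,78),(263,82),(250,163),(228,160)],(90,195),6)
a=np.linspace(0,2*np.pi,200)
ex=px([(67,172),(408,516)],(90,195),6)
def fd(q):
    c=proj(t,place(q,np.c_[65*np.cos(a),65*np.sin(a),20+0*a]))
    return np.r_[(proj(t,place(q,dt))-duv).ravel(),c.min(0)-ex[0],c.max(0)-ex[1]]
r=least_squares(fd,[.47,.36,0]);print(r.x,np.degrees(r.x[2]));print(np.round(r.fun,1))
print("tab",place(r.x,[83,0,36]))
print("bar",place(box,[-18,0,62]),"slot",place(box,[-51,0,62]))
S,M=tool(); print(S["clock"],S["position"],M.round(3).tolist())
E
python3 fit.py
```

```text
[ 0.53121441 -0.02015552 -1.76644937] -101.21009344772921
[[0.2, 0.1], [0.2, -0.3], [0.3, -0.1], [-0.2, 0.1], [-0.8, -0.7], [0.9, -0.6], [0.7, 0.7], [-1.2, 0.8]]
[ 0.53220314 -0.01689775 -1.76578615] -101.17209374805732
[[-0.3, -0.4], [-0.4, -0.3], [-1.0, 1.2], [0.9, -0.1], [-0.4, -0.7], [-1.1, 0.0], [0.0, -1.5], [2.1, 0.2], [0.3, 0.6]]
[ 0.53179004 -0.01892433 -1.76585057] -101.1757849641111
[[-0.4, -0.2], [-0.4, -0.5], [-0.3, -0.3], [-0.8, -0.1], [-1.4, -1.0], [0.3, -0.9], [0.1, 0.5], [-1.8, 0.5], [-1.0, -0.2], [-1.2, -0.0], [-1.8, 1.5], [0.2, 0.1], [-1.0, -0.5], [-1.7, 0.2], [-0.6, -1.3], [1.4, 0.4], [-0.4, 0.8]]
[ 0.46807842  0.35574608 -0.19230484] -11.01825547571135
[ 0.  -0.3  0.6 -0.3 -0.1  0.4 -0.8  0.2  0.4  0.1 -0.2 -0.2]
tab [[0.54954843 0.33988297 0.036     ]]
bar [[ 0.5352788  -0.00126566  0.062     ]] slot [[0.54167485 0.03110857 0.062     ]]
1.6 [ 0.14157969 -0.55733596  0.19986165] [[0.0, 0.246, -0.969], [-0.0, -0.969, -0.246], [-1.0, 0.0, 0.0]]
```

```bash
python3 -c "
from h import *
s,M=tool();print(shift((np.array([.5353,-.0015,.14])-s['position'])*1000))"
```

```text
[  59.78434136 -441.78774987 -518.46130423]
```

Request:
{"op": "step_arm", "data": {
  "targets": [
    [[60,-442,-518],25.4],
    [[60,-442,-518],25.4],
    [[60,-442,-518],25.4],
    [[60,-442,-518],25.4],
    [[60,-442,-518],25.4],
    [[60,-442,-518],25.4],
    [[60,-442,-518],25.4],
    [[60,-442,-518],25.4],
    [[60,-442,-518],25.4],
    [[60,-442,-518],25.4],
    [[60,-442,-518],25.4],
    [[60,-442,-518],25.4],
    [[60,-442,-518],25.4],
    [[60,-442,-518],25.4],
    [[60,-442,-518],25.4],
    [[60,-442,-518],25.4],
    [[60,-442,-518],25.4],
    [[60,-442,-518],25.4]
  ],
  "grip": 0.5,
  "grip_force": 30
}}

```text
clock: 3.4
position: [0.5342, -0.0025, 0.14]
ee_rot: [0.069, -0.704, 0.069, 0.704]
contact_force: [0.9, -0.0, 0.3]
width: 0.0428
```

```bash
cat > look.py <<'E'
import sys,cv2
from rig import manip
from h import *
n=sys.argv[1]; cams=sys.argv[2].split(',')
for cam in cams:
    p=manip.get_image(cam); im=p["image"][:,:,::-1].copy()
    if len(sys.argv)>3:
        x0,y0,w,h,k=map(int,sys.argv[3+cams.index(cam)].split(','))
        c=cv2.resize(im[y0:y0+h,x0:x0+w],None,fx=k,fy=k,interpolation=cv2.INTER_CUBIC)
        for i in range(0,w,10): cv2.putText(c,str(x0+i),(i*k,8),0,0.3,(255,255,255),1)
        for i in range(0,h,10): cv2.putText(c,str(y0+i),(0,i*k+3),0,0.3,(255,255,255),1)
        im=c
    cv2.imwrite(f"pics/{n}_{cam}.png",im)
S,M=tool();print(S["clock"],S["position"].round(4),np.degrees(np.arctan2(M[1,1],M[0,1])).round(2),S["contact_force"].round(2),S["width"])
E
python3 look.py a top,scene 200,130,190,150,4 190,100,190,150,4
```

```text
3.5 [ 0.5344 -0.0024  0.1401] -101.24 [-0.07 -0.18 -0.37] 0.04262212947273202
```

View pics/a_scene.png

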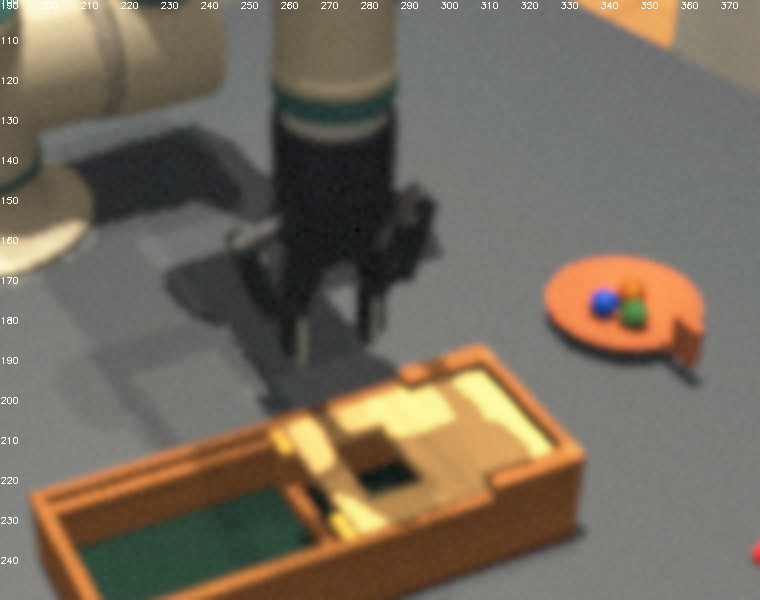

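View pics/a_top.png

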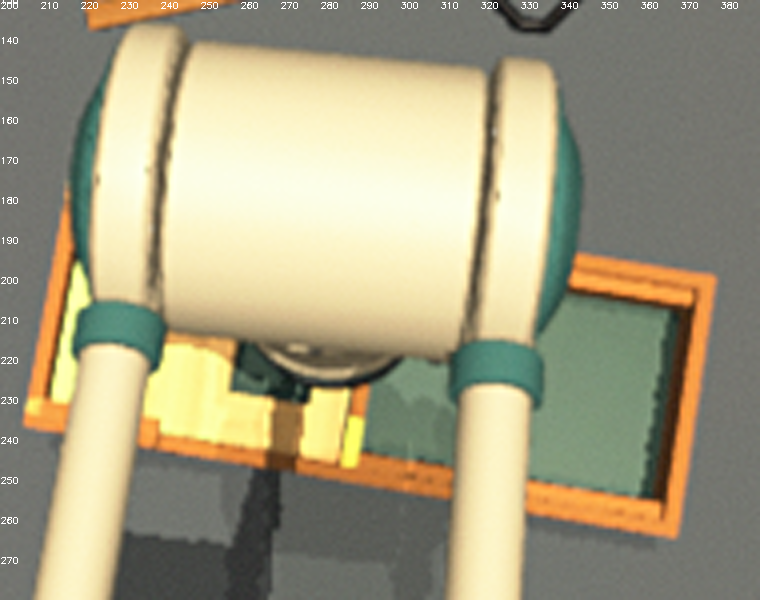

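The fingers hang over the bar, with tips at scene px (265,187) and (282,180). Descending to just above the lid for a check.

Request:
{"op": "step_arm", "data": {
  "targets": [
    [[30,-1,-1],0],
    [[65,-1,-1],0],
    [[65,-1,-1],0]
  ]
}}

```text
clock: 3.8
position: [0.5318, -0.0009, 0.0713]
ee_rot: [0.069, -0.7, 0.069, 0.707]
contact_force: [-0.8, 0.8, 0.1]
width: 0.0428
```

```bash
python3 look.py b scene 230,140,110,110,7
```

```text
3.85 [ 0.5338 -0.001   0.0734] -101.21 [ 0.62  0.32 -0.33] 0.04263090133805491
```

View pics/b_scene.png

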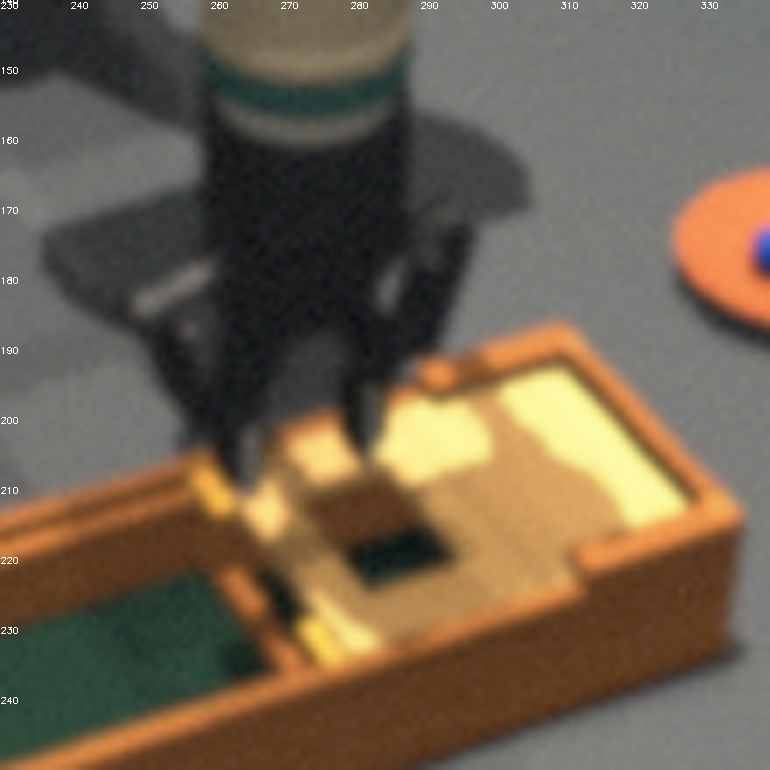

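```bash
python3 - <<'E'
from h import *
from rig import manip
s=manip.get_image("scene")
box=[.5317,-.0188,-1.7657]
print("tcp",proj(s,[.5338,-.001,.0734]), "tcp+6mm",proj(s,[.5338,-.001,.08]))
for z in(.0734,.08):
  for uv in((265,210),(283,206)):
    P=back(s,uv,z)[0]; d=P[:2]-box[:2]; c,q=np.cos(box[2]),np.sin(box[2]); print(z,uv,P.round(4),1000*np.array([c*d[0]+q*d[1],-q*d[0]+c*d[1]]))
E
```

```text
tcp [[272.50263704 215.56840602]] tcp+6mm [[272.51471015 213.75648307]]
0.0734 (265, 210) [ 0.5022 -0.0032  0.0734] [ -9.58422798 -32.0120017 ]
0.0734 (283, 206) [0.519  0.048  0.0734] [-63.10775681 -25.44402262]
0.08 (265, 210) [ 0.5084 -0.0079  0.08  ] [ -6.2354494 -24.9364411]
0.08 (283, 206) [0.5251 0.0429 0.08  ] [-59.29359352 -18.4255703 ]
```

Finger tips appear at (265,210) and (283,206), straddling the bar and just above the lid. Going down to grip height.

Request:
{"op": "step_arm", "data": {
  "targets": [
    [[15,0,0],0],
    [[31,0,0],0],
    [[31,0,0],0],
    [[31,0,0],0]
  ]
}}

```text
clock: 4.3
position: [0.5372, -0.0009, 0.0454]
ee_rot: [-0.069, 0.705, -0.069, -0.703]
contact_force: [-0.6, 0.1, -0.0]
width: 0.0426
```

```bash
python3 look.py c scene 230,140,110,110,7
```

```text
4.35 [ 0.5374 -0.0009  0.0455] -101.16 [ 0.38 -0.34 -0.25] 0.04268248162280459
```

View pics/c_scene.png

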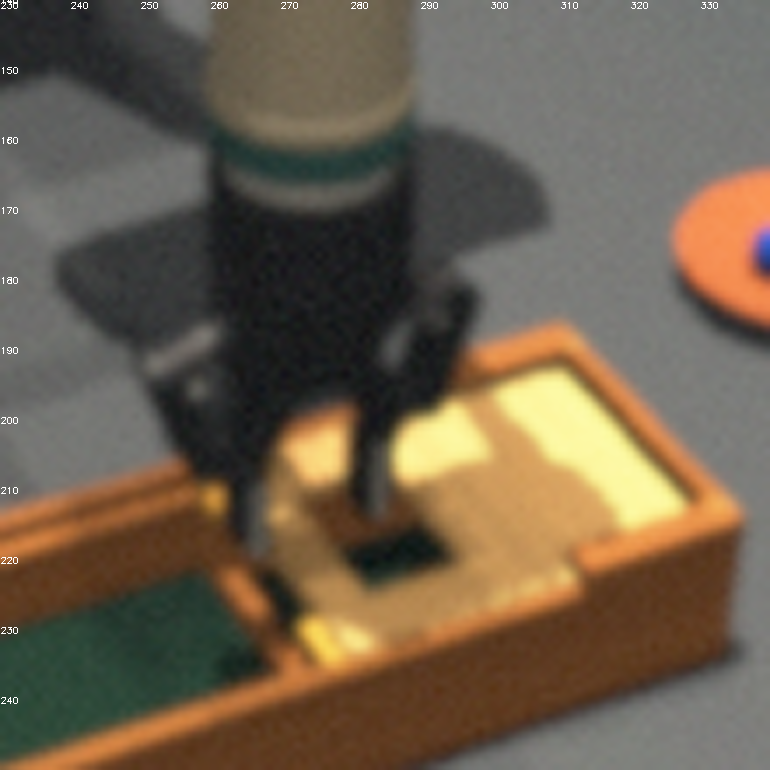

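Fingers straddle the bar: the rear tip is in the slot at (283,214), the front tip ahead of the lid at (265,219). They look a bit shallow, so I'll go 5 mm lower and then close.

Request:
{"op": "step_arm", "data": {
  "targets": [
    [[5,0,0],0],
    [[5,0,0],0]
  ]
}}

```text
clock: 4.55
position: [0.5361, -0.0007, 0.0391]
ee_rot: [-0.069, 0.704, -0.069, -0.704]
contact_force: [-0.1, -0.0, 0.7]
width: 0.0425
```

Request:
{"op": "step_arm", "data": {
  "targets": [
    [[0,0,0],0],
    [[0,0,0],0],
    [[0,0,0],0],
    [[0,0,0],0],
    [[0,0,0],0]
  ],
  "grip": 1,
  "grip_force": 30
}}

```text
clock: 5.05
position: [0.536, -0.0006, 0.0388]
ee_rot: [-0.069, 0.704, -0.069, -0.704]
contact_force: [0.2, -0.1, -0.8]
width: 0.0002
```

```bash
python3 look.py d scene 230,140,110,110,7
```

```text
5.1 [ 0.536  -0.0006  0.0388] -101.15 [-0.66 -0.53  0.21] -0.00011683245858765583
```

View pics/d_scene.png

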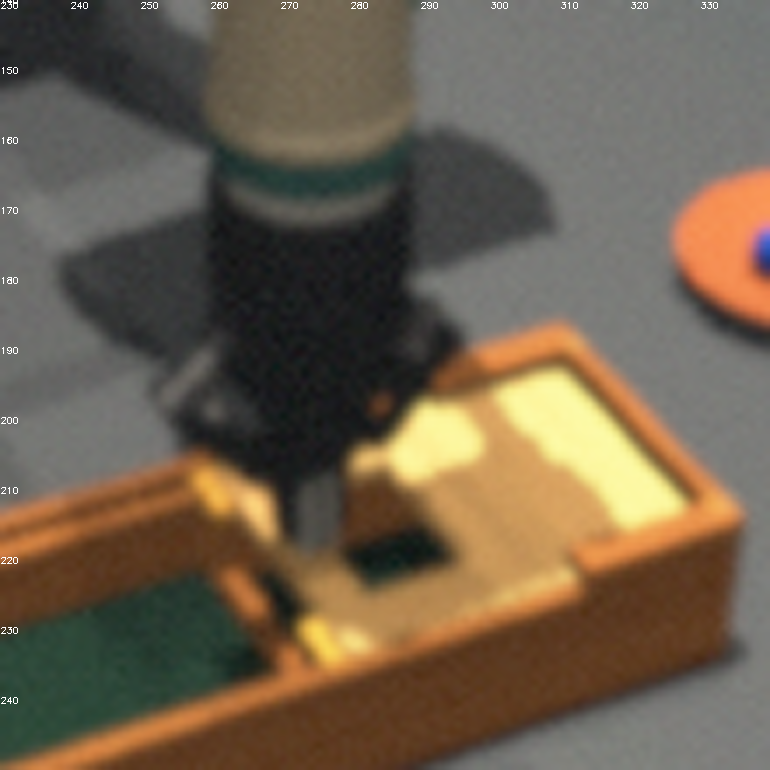

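```bash
python3 - <<'E'
from h import *
from rig import manip
s=manip.get_image("scene")
for z in (.0388,.05,.06,.066,.07,.08): print(z,proj(s,[.536,-.0006,z]).round(1), "toward cam edge", proj(s,[.536+.011*.98,-.0006-.011*.19,z]).round(1))
E
```

```text
0.0388 [[273.  225.2]] toward cam edge [[274.8 227.6]]
0.05 [[273.1 222.2]] toward cam edge [[274.8 224.6]]
0.06 [[273.1 219.6]] toward cam edge [[274.9 221.9]]
0.066 [[273.1 217.9]] toward cam edge [[274.9 220.3]]
0.07 [[273.1 216.9]] toward cam edge [[274.9 219.2]]
0.08 [[273.1 214.1]] toward cam edge [[274.9 216.5]]
```

The fingers closed completely (width 0). In the picture their tips, at (275,218), sit just above the bar, so the real fingertips are roughly 30 mm above the reported TCP. I'll reopen and go down in small steps, watching the force and the picture.

Request:
{"op": "step_arm", "data": {
  "targets": [
    [[0,0,0],0],
    [[0,0,0],0],
    [[0,0,0],0]
  ],
  "grip": 0.5
}}

```text
clock: 5.45
position: [0.536, -0.0006, 0.0388]
ee_rot: [0.069, -0.704, 0.069, 0.704]
contact_force: [0.1, -0.0, -0.0]
width: 0.0416
```

Request:
{"op": "step_arm", "data": {
  "targets": [
    [[3,0,0],0],
    [[6,0,0],0]
  ]
}}

```text
clock: 5.65
position: [0.536, -0.0006, 0.0326]
ee_rot: [-0.069, 0.704, -0.069, -0.704]
contact_force: [0.0, 0.3, 0.4]
width: 0.0426
```

Request:
{"op": "step_arm", "data": {
  "targets": [
    [[2,0,0],0],
    [[4,0,0],0],
    [[6,0,0],0]
  ]
}}

```text
clock: 5.95
position: [0.5359, -0.0006, 0.0265]
ee_rot: [0.069, -0.704, 0.069, 0.704]
contact_force: [-0.7, -0.6, 0.3]
width: 0.0424
```

```bash
python3 look.py e scene 230,140,110,110,7
```

```text
6.0 [ 0.5357 -0.0006  0.0262] -101.15 [-0.54 -0.51 -0.97] 0.04284040568587844
```

View pics/e_scene.png

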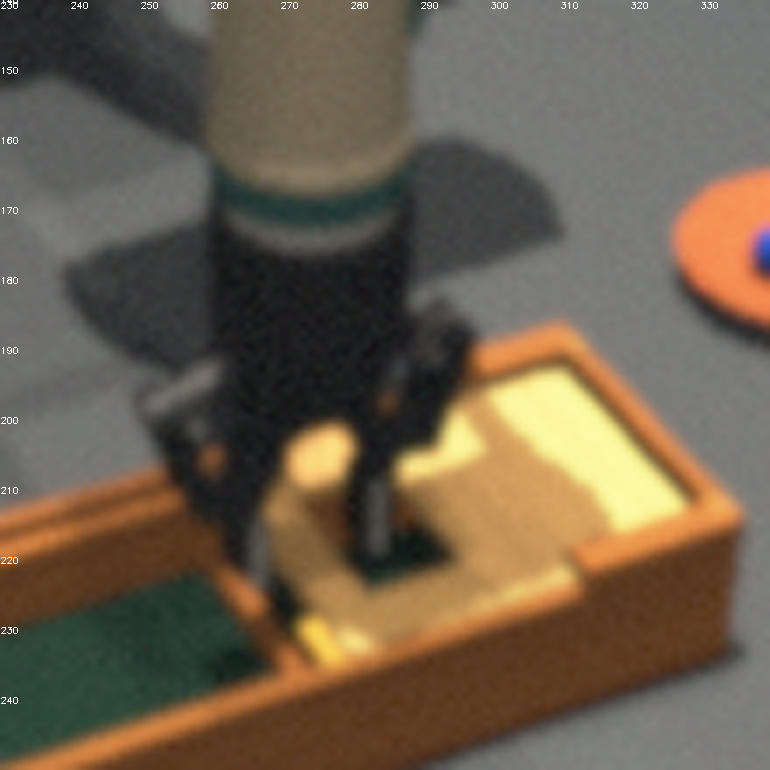

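Request:
{"op": "step_arm", "data": {
  "targets": [
    [[3,0,0],0],
    [[6,0,0],0],
    [[9,0,0],0]
  ]
}}

```text
clock: 6.3
position: [0.536, -0.0006, 0.0175]
ee_rot: [-0.069, 0.704, -0.069, -0.704]
contact_force: [-0.2, 0.7, 0.4]
width: 0.0427
```

Request:
{"op": "step_arm", "data": {
  "targets": [
    [[0,0,0],0],
    [[0,0,0],0],
    [[0,0,0],0],
    [[0,0,0],0]
  ],
  "grip": 1,
  "grip_force": 25
}}

```text
clock: 6.7
position: [0.536, -0.0006, 0.0178]
ee_rot: [-0.069, 0.704, -0.069, -0.704]
contact_force: [-0.1, -0.1, -0.5]
width: 0.0196
```

```bash
python3 look.py f scene 230,140,110,110,7
```

```text
6.75 [ 0.536  -0.0006  0.0178] -101.14 [ 0.34 -0.27 -0.35] 0.019277741936976588
```

View pics/f_scene.png

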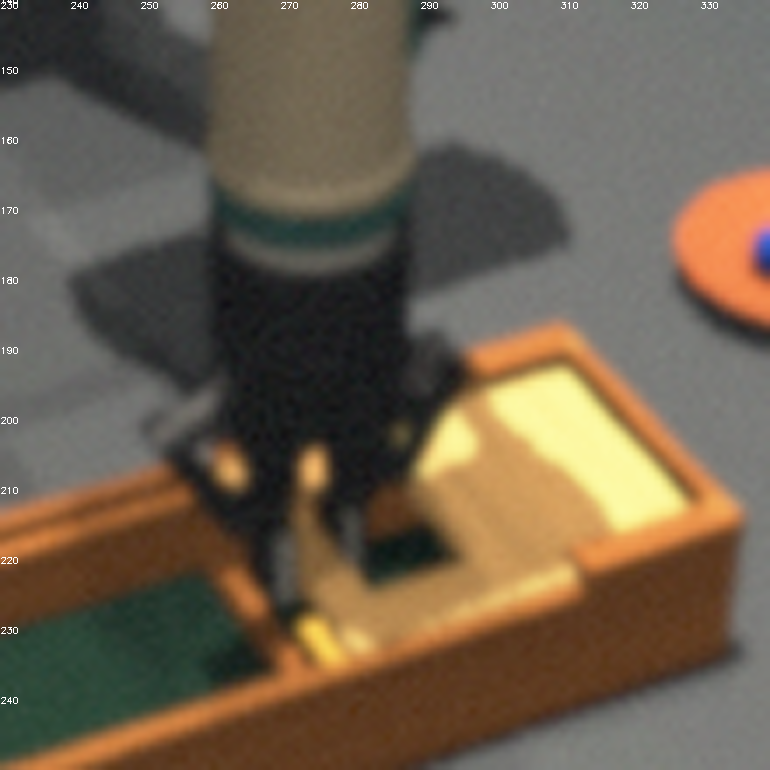

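Width 19.3 mm: the bar is gripped. Lifting the front 8 mm.

Request:
{"op": "step_arm", "data": {
  "targets": [
    [[-2,0,0],0],
    [[-4,0,0],0],
    [[-6,0,0],0],
    [[-8,0,0],0],
    [[-8,0,0],0]
  ]
}}

```text
clock: 7.25
position: [0.5359, -0.0007, 0.0259]
ee_rot: [0.068, -0.704, 0.069, 0.704]
contact_force: [0.2, -0.2, -2.8]
width: 0.0198
```

```bash
python3 look.py g scene 230,140,110,110,7
```

```text
7.3 [ 0.5359 -0.0007  0.0258] -101.14 [-0.25 -0.53 -2.71] 0.019252158473209848
```

View pics/g_scene.png

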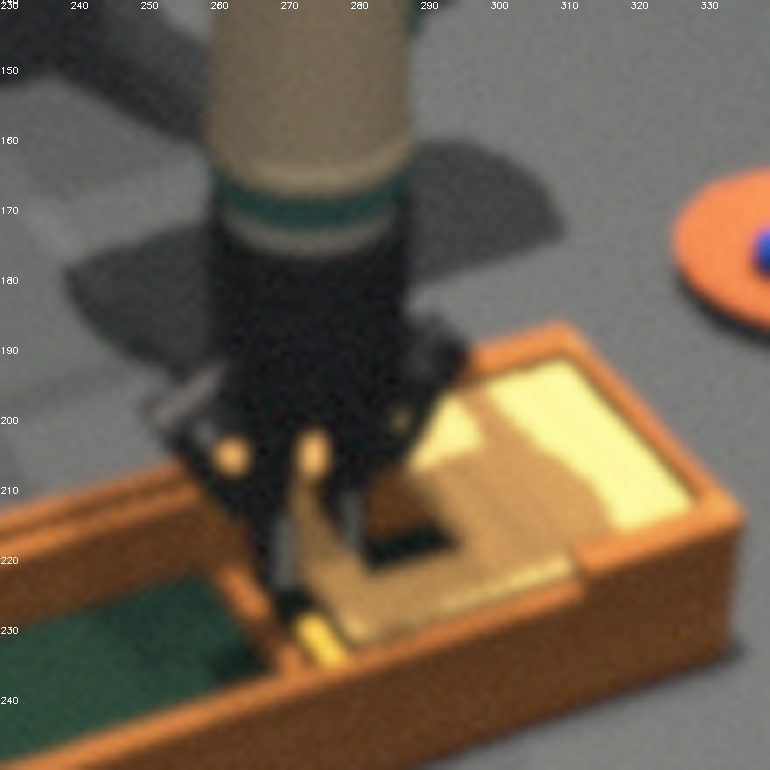

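The lid's front edge is raised: its near corner moved up to (281,231), and the force is 2.7 N. Sliding.

Request:
{"op": "step_arm", "data": {
  "targets": [
    [[0,4,0],0],
    [[0,8,0],0],
    [[0,12,0],0],
    [[0,16,0],0],
    [[0,20,0],0],
    [[0,25,0],0],
    [[0,30,0],0],
    [[0,30,0],0]
  ]
}}

```text
clock: 8.1
position: [0.5302, -0.0309, 0.0259]
ee_rot: [-0.069, 0.704, -0.069, -0.704]
contact_force: [0.5, 0.9, -1.9]
width: 0.0191
```

```bash
python3 look.py h scene 200,130,140,130,6
```

```text
8.15 [ 0.5302 -0.0305  0.0259] -101.19 [ 0.09  0.19 -1.25] 0.019301358694922104
```

View pics/h_scene.png

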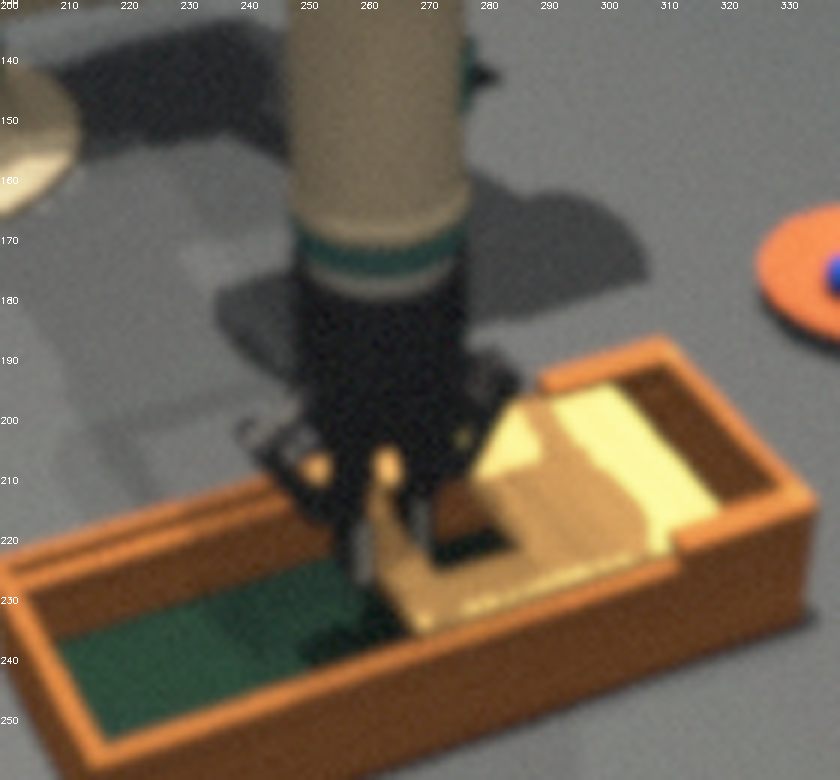

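The lid has passed over the lips, and its rear edge is moving off the -x wall at (320,205). Continuing.

Request:
{"op": "step_arm", "data": {
  "targets": [
    [[0,6,0],0],
    [[0,12,0],0],
    [[0,18,0],0],
    [[0,24,0],0],
    [[0,30,0],0],
    [[0,36,0],0],
    [[0,42,0],0],
    [[0,48,0],0],
    [[0,54,0],0],
    [[0,60,0],0],
    [[0,60,0],0]
  ]
}}

```text
clock: 9.25
position: [0.5185, -0.0897, 0.0258]
ee_rot: [-0.069, 0.704, -0.069, -0.704]
contact_force: [0.0, 0.5, -1.0]
width: 0.0191
```

```bash
python3 look.py i scene 180,130,160,130,5
```

```text
9.3 [ 0.5185 -0.0893  0.0258] -101.19 [ 0.1 -1.4 -1.5] 0.019161280638074152
```

View pics/i_scene.png

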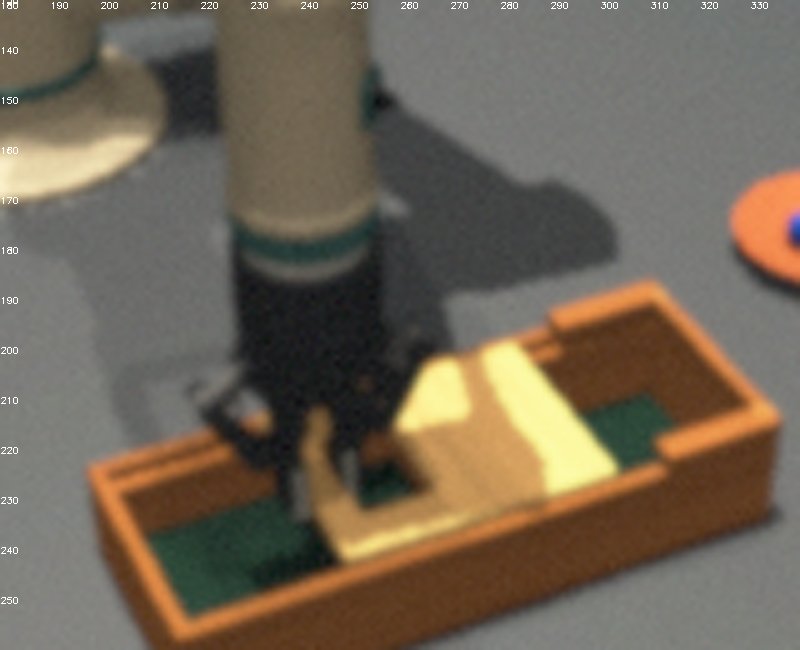

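Request:
{"op": "step_arm", "data": {
  "targets": [
    [[0,6,0],0],
    [[0,12,0],0],
    [[0,18,0],0],
    [[0,24,0],0],
    [[0,30,0],0],
    [[0,36,0],0],
    [[0,42,0],0],
    [[0,48,0],0],
    [[0,52,0],0],
    [[0,52,0],0]
  ]
}}

```text
clock: 10.3
position: [0.5085, -0.1409, 0.0259]
ee_rot: [-0.068, 0.704, -0.069, -0.704]
contact_force: [0.2, -0.9, 1.2]
width: 0.0192
```

Request:
{"op": "step_arm", "data": {
  "targets": [
    [[2,0,0],0],
    [[4,0,0],0],
    [[6,0,0],0],
    [[7,0,0],0],
    [[7,0,0],0]
  ]
}}

```text
clock: 10.8
position: [0.5088, -0.1399, 0.0187]
ee_rot: [-0.069, 0.704, -0.069, -0.704]
contact_force: [0.1, -1.5, 3.3]
width: 0.0191
```

```bash
python3 look.py j scene 180,130,160,130,5
```

```text
10.85 [ 0.5088 -0.1399  0.0188] -101.14 [ 0.89 -2.01  2.47] 0.019133351059901237
```

View pics/j_scene.png

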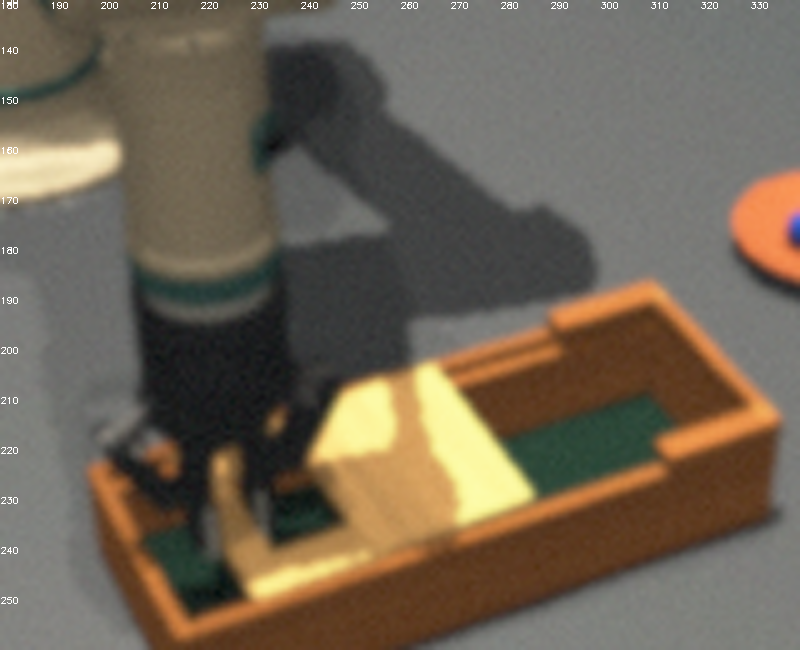

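The lid is mostly out, with its rear edge at about (275,215) and just past the partition. Release, rise, shut the fingers, then push the bar from inside the slot.

Request:
{"op": "step_arm", "data": {
  "targets": [
    [[0,0,0],0],
    [[0,0,0],0],
    [[0,0,0],0]
  ],
  "grip": 0.6
}}

```text
clock: 11.15
position: [0.5081, -0.1396, 0.0185]
ee_rot: [0.069, -0.703, 0.068, 0.704]
contact_force: [0.2, -0.6, 0.6]
width: 0.0338
```

Request:
{"op": "step_arm", "data": {
  "targets": [
    [[-15,0,0],0],
    [[-40,0,0],0],
    [[-60,-15,0],0],
    [[-60,-35,0],0],
    [[-60,-35,0],0]
  ]
}}

```text
clock: 11.65
position: [0.5155, -0.1039, 0.0794]
ee_rot: [-0.068, 0.704, -0.068, -0.704]
contact_force: [0.0, 0.9, -0.4]
width: 0.0341
```

Request:
{"op": "step_arm", "data": {
  "targets": [
    [[0,0,0],0],
    [[0,0,0],0],
    [[0,0,0],0]
  ],
  "grip": 1
}}

```text
clock: 11.95
position: [0.5148, -0.1061, 0.0782]
ee_rot: [0.069, -0.703, 0.069, 0.704]
contact_force: [0.4, -0.3, 0.3]
width: 0.0002
```

```bash
python3 look.py k scene,top 180,130,160,130,5 200,165,190,105,4
```

```text
12.05 [ 0.515  -0.1061  0.0784] -101.18 [ 1.03  0.19 -1.45] -5.2920006105181375e-06
```

View pics/k_scene.png

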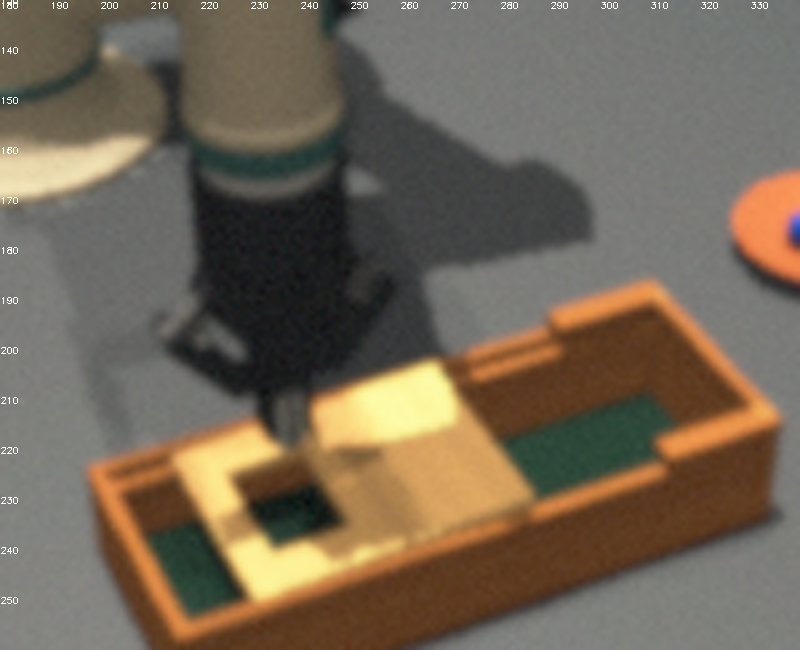

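View pics/k_top.png

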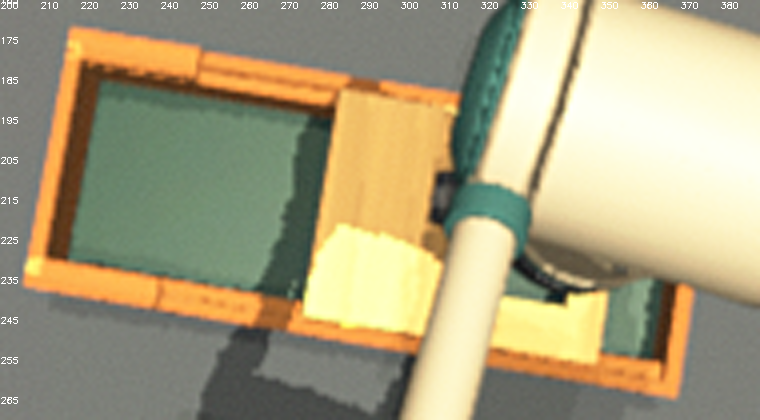

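The lid lies skewed slightly down toward the tray, with its rear still on the lips (rear edge at scene (285,228)–(262,202)). The shut fingers are over the slot. Down into it and push.

Request:
{"op": "step_arm", "data": {
  "targets": [
    [[20,0,0],0],
    [[35,0,0],0],
    [[45,0,0],0],
    [[52,0,0],0],
    [[58,0,0],0],
    [[58,0,0],0]
  ]
}}

```text
clock: 12.65
position: [0.515, -0.1056, 0.0202]
ee_rot: [0.069, -0.703, 0.069, 0.704]
contact_force: [-0.3, -0.3, 0.4]
width: 0.0001
```

Request:
{"op": "step_arm", "data": {
  "targets": [
    [[0,5,0],0],
    [[0,10,0],0],
    [[0,14,0],0],
    [[0,18,0],0],
    [[0,22,0],0],
    [[0,26,0],0],
    [[0,30,0],0],
    [[0,34,0],0],
    [[0,34,0],0]
  ]
}}

```text
clock: 13.55
position: [0.5086, -0.1396, 0.0208]
ee_rot: [0.069, -0.704, 0.069, 0.704]
contact_force: [-0.9, -0.4, 0.8]
width: 0.0004
```

```bash
python3 look.py l scene,top 180,130,160,130,5 200,165,190,105,4
```

```text
13.65 [ 0.5086 -0.1392  0.0207] -101.16 [-0.01 -0.17  1.15] 8.09564328967553e-05
```

View pics/l_scene.png

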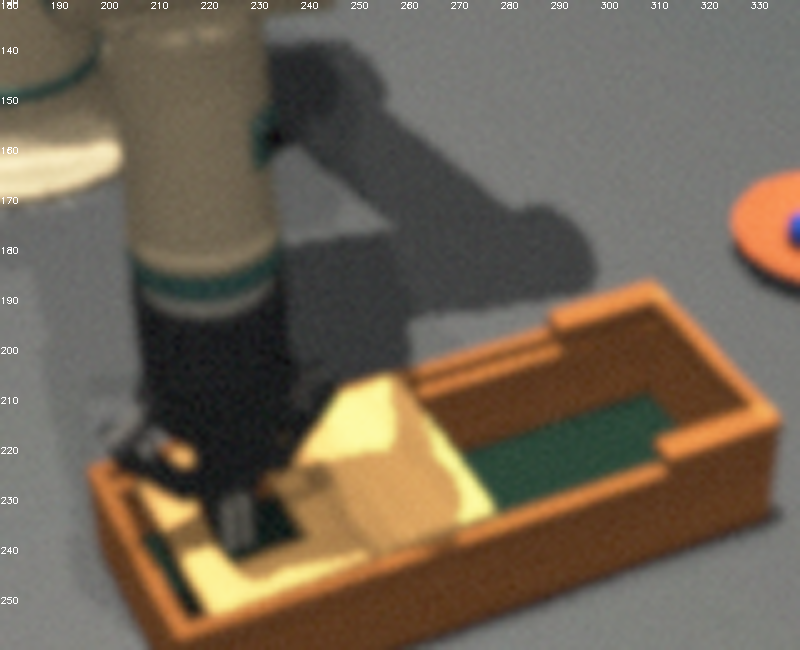

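View pics/l_top.png

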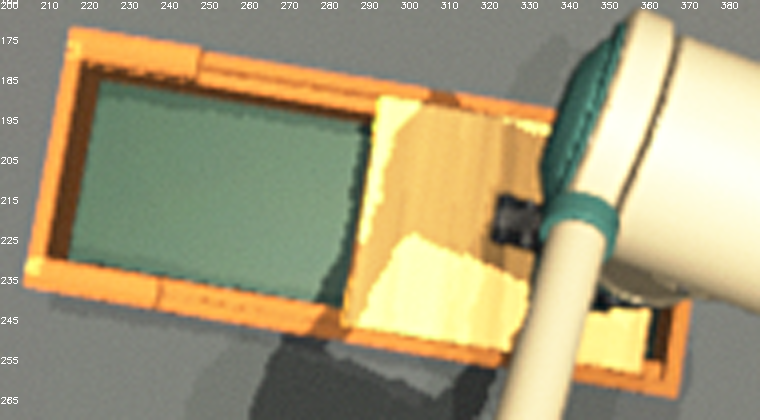

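The lid's rear edge is at top px (294,190), still on the lips at about box x -7. It needs about 13 mm more.

Request:
{"op": "step_arm", "data": {
  "targets": [
    [[0,3,0],0],
    [[0,6,0],0],
    [[0,9,0],0],
    [[0,12,0],0],
    [[0,13,0],0],
    [[0,13,0],0]
  ]
}}

```text
clock: 14.25
position: [0.5062, -0.152, 0.0208]
ee_rot: [-0.069, 0.704, -0.069, -0.704]
contact_force: [-0.2, -1.5, -0.1]
width: -0.0002
```

```bash
python3 look.py m scene,top 180,130,160,130,5 200,165,190,105,4
```

```text
14.35 [ 0.5062 -0.1518  0.0208] -101.15 [-0.51  0.29 -0.  ] 6.906068663415096e-05
```

View pics/m_scene.png

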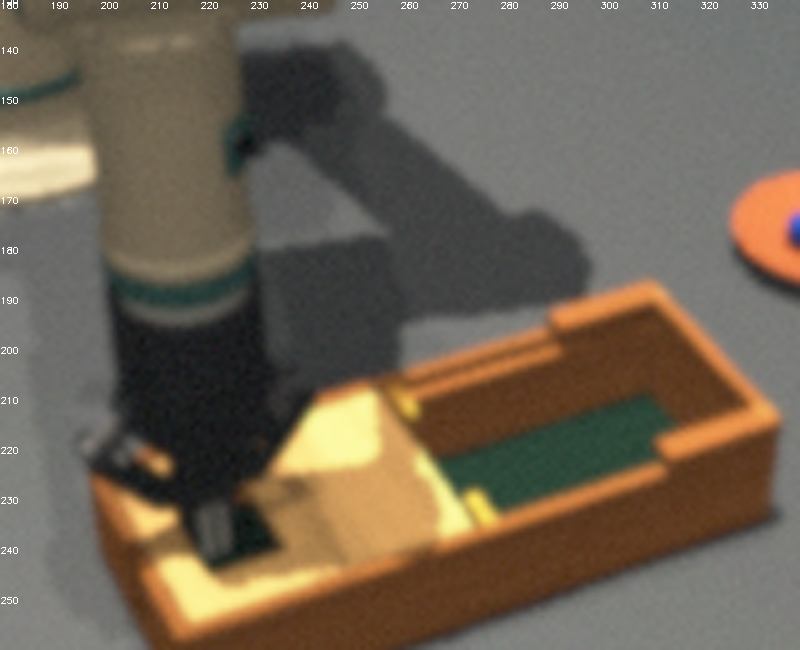

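View pics/m_top.png

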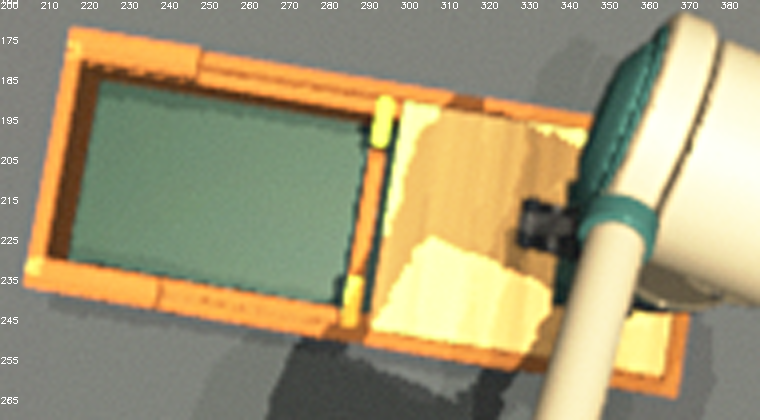

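The lips show again at top px (295,195) and (287,240), with the lid behind them and seated flat over the tray. Back off, rise and move over the dish tab. Its jaw direction needs the same yaw.

Request:
{"op": "step_arm", "data": {
  "targets": [
    [[0,-8,0],0],
    [[-30,-8,0],0],
    [[-80,-8,0],0],
    [[-110,-20,0],0],
    [[-110,-60,10],0],
    [[-110,-491,51],0],
    [[-110,-491,51],0],
    [[-110,-491,51],0],
    [[-110,-491,51],0],
    [[-110,-491,51],0],
    [[-110,-491,51],0],
    [[-110,-491,51],0],
    [[-110,-491,51],0],
    [[-110,-491,51],0],
    [[-110,-491,51],0],
    [[-110,-491,51],0],
    [[-110,-491,51],0]
  ]
}}

```text
clock: 16.05
position: [0.5505, 0.339, 0.1305]
ee_rot: [0.068, -0.704, 0.069, 0.704]
contact_force: [0.4, -0.4, 0.2]
width: 0.0001
```

Request:
{"op": "step_arm", "data": {
  "targets": [
    [[0,0,0],0],
    [[0,0,0],0]
  ],
  "grip": 0.5
}}

```text
clock: 16.25
position: [0.5512, 0.3387, 0.131]
ee_rot: [-0.069, 0.704, -0.069, -0.704]
contact_force: [0.2, -0.7, 1.0]
width: 0.028
```

```bash
python3 look.py n scene,top 290,70,110,110,6 90,165,310,130,2
```

```text
16.35 [0.5513 0.339  0.131 ] -101.22 [-0.66  0.23  0.36] 0.04207337252330691
```

View pics/n_scene.png

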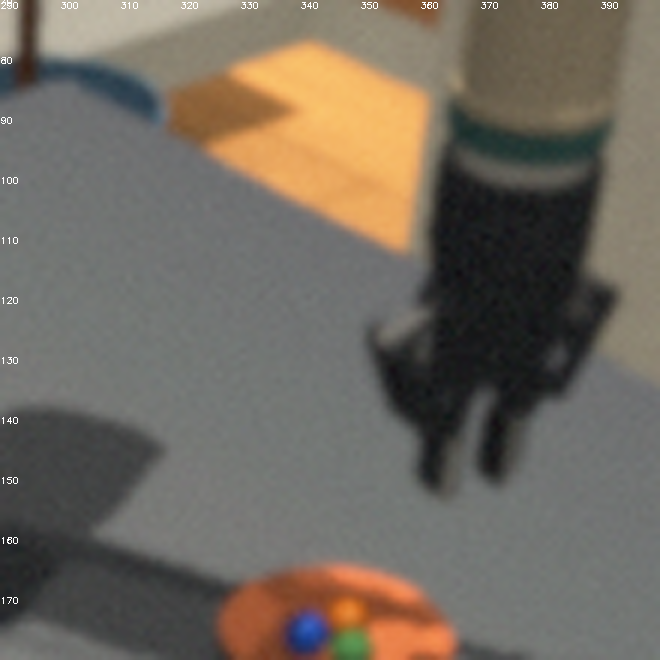

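View pics/n_top.png

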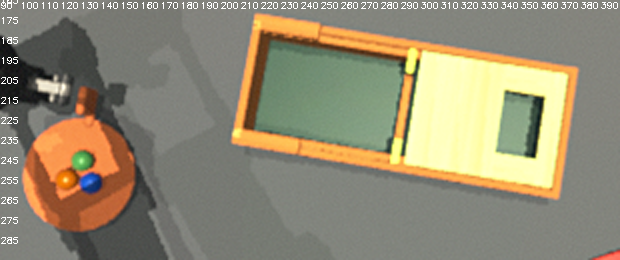

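```bash
python3 - <<'E'
from h import *
from rig import manip
s=manip.get_image("scene")
for z in (.131,.15,.16,.17): print(z,proj(s,[.5513,.339,z]).round(1))
d=[.46808,.35575,-.1923]
print(proj(s,place(d,[(99,5,56),(99,-5,56),(67,-5,56),(67,5,56),(99,5,16),(99,-5,16)])).round(1).tolist())
a=np.linspace(0,2*np.pi,200)
c=proj(s,place(d,np.c_[65*np.cos(a),65*np.sin(a),20+0*a]));print(c.min(0),c.max(0))
import cv2
im=s["image"][150:210,310:390,::-1]; cv2.imwrite("pics/dsc.png",cv2.resize(im,None,fx=9,fy=9,interpolation=cv2.INTER_CUBIC))
E
```

```text
0.131 [[365.  159.7]]
0.15 [[366.  154.4]]
0.16 [[366.5 151.6]]
0.17 [[367.  148.7]]
[[365.6, 181.8], [362.9, 182.6], [357.0, 177.2], [359.6, 176.4], [363.7, 191.9], [361.1, 192.8]]
[325.54445155 164.12385977] [364.72148093 186.80268287]
```

View pics/dsc.png

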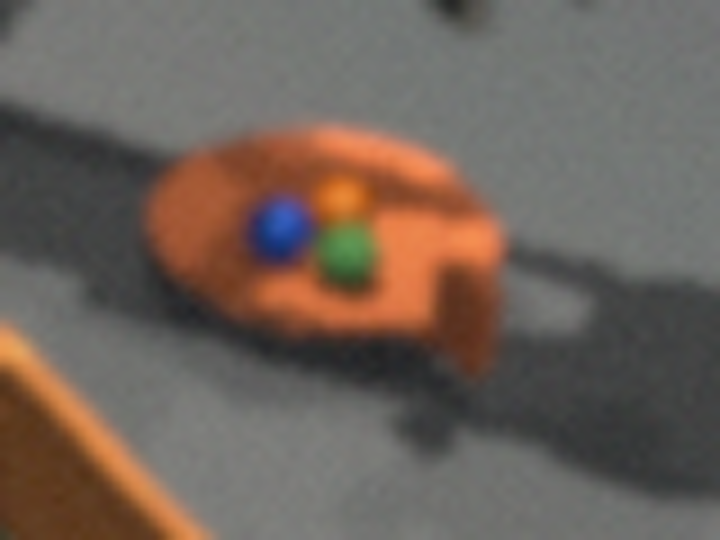

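The dish matches the fitted pose in both views: scene tab bottom at (363,192), dish extents (326–366, 164–187). The fingers are above the tab. Descending.

Request:
{"op": "step_arm", "data": {
  "targets": [
    [[40,0,0],0],
    [[80,0,0],0],
    [[110,0,0],0],
    [[125,0,0],0],
    [[130,0,0],0],
    [[130,0,0],0]
  ],
  "grip": 0.62
}}

```text
clock: 17.0
position: [0.551, 0.3395, 0.0003]
ee_rot: [0.069, -0.703, 0.069, 0.704]
contact_force: [0.7, -0.2, 1.0]
width: 0.0326
```

```bash
python3 look.py o scene 310,110,90,90,8
```

```text
17.05 [0.5517 0.34   0.0013] -101.16 [ 0.09 -0.07  0.31] 0.03252131170953209
```

View pics/o_scene.png

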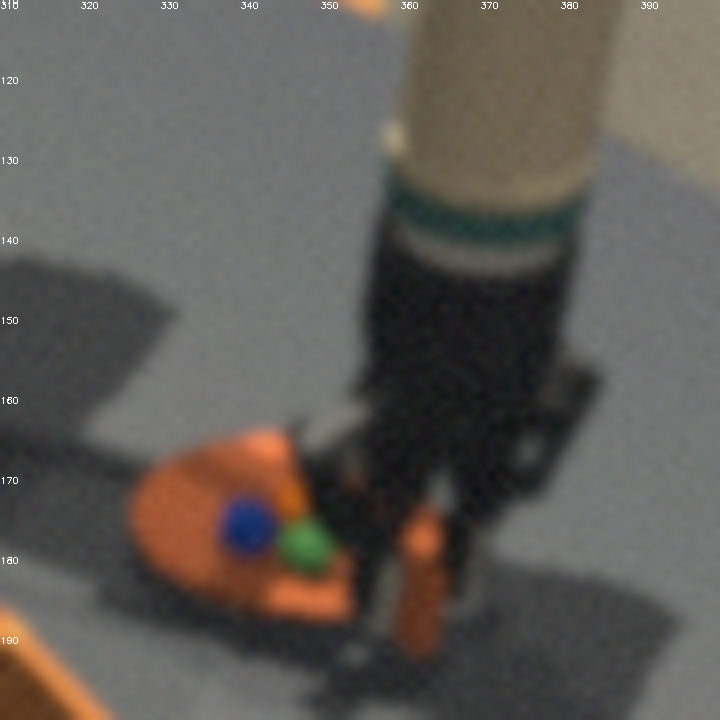

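The fingers straddle the tab, with tips at (357,189) and (368,186). 10 mm lower, then close firmly.

Request:
{"op": "step_arm", "data": {
  "targets": [
    [[3,0,0],0],
    [[6,0,0],0],
    [[9,0,0],0],
    [[10,0,0],0]
  ]
}}

```text
clock: 17.45
position: [0.551, 0.3398, -0.0093]
ee_rot: [-0.069, 0.704, -0.069, -0.704]
contact_force: [-0.1, 0.2, -0.2]
width: 0.0324
```

Request:
{"op": "step_arm", "data": {
  "targets": [
    [[0,0,0],0],
    [[0,0,0],0],
    [[0,0,0],0],
    [[0,0,0],0]
  ],
  "grip": 1,
  "grip_force": 120
}}

```text
clock: 17.85
position: [0.5512, 0.34, -0.009]
ee_rot: [-0.069, 0.704, -0.069, -0.704]
contact_force: [-0.1, 0.3, 1.7]
width: 0.0081
```

Request:
{"op": "step_arm", "data": {
  "targets": [
    [[-4,0,0],0],
    [[-8,0,0],0],
    [[-14,0,0],0],
    [[-20,0,0],0],
    [[-20,0,0],0]
  ]
}}

```text
clock: 18.35
position: [0.552, 0.3403, 0.012]
ee_rot: [-0.069, 0.705, -0.068, -0.703]
contact_force: [-0.6, 0.1, -2.4]
width: 0.0082
```

```bash
python3 look.py p scene,top 310,110,90,90,8 80,190,100,100,6
```

```text
18.45 [0.5512 0.3399 0.0111] -101.14 [-0.67  0.57 -2.24] 0.008387196281713746
```

View pics/p_scene.png

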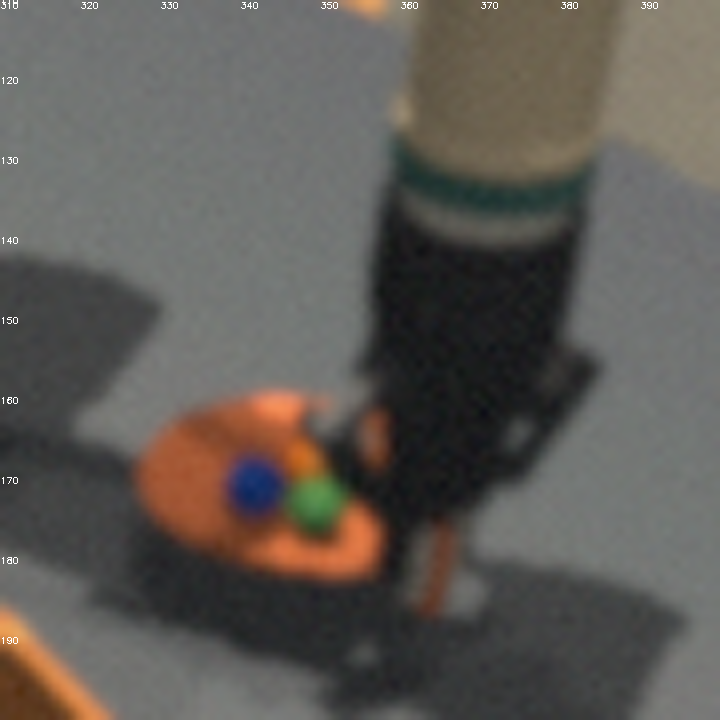

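View pics/p_top.png

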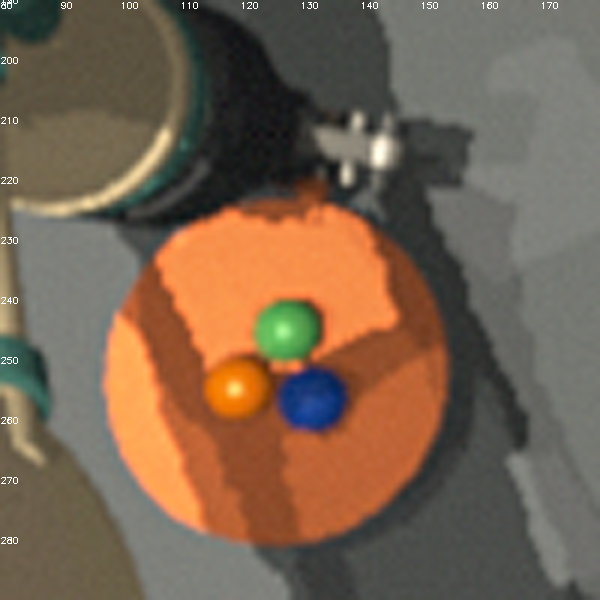

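```bash
python3 - <<'E'
from h import *
s,M=tool(); print(s["clock"],s["qpos"].round(3), np.arctan2(M[1,1],M[0,1]),s["moment"].round(3))
E
```

```text
18.45 [ 0.445  0.529  1.597 -0.     1.015  2.211] -1.7652653058980023 [-0.035 -0.124  0.029]
```

The dish is lifted level at 120 N with all three marbles inside (top px (128,245), (119,254), (132,256)). Next is a smooth lift, then a 90° turn so it will pour along the compartment's length.

Request:
{"op": "step_arm", "data": {
  "targets": [
    [[-3,0,0],0],
    [[-8,0,0],0],
    [[-16,0,0],0],
    [[-27,0,0],0],
    [[-40,0,0],0],
    [[-54,0,0],0],
    [[-68,0,0],0],
    [[-82,0,0],0],
    [[-96,0,0],0],
    [[-110,0,0],0],
    [[-122,0,0],0],
    [[-132,0,0],0],
    [[-139,0,0],0],
    [[-144,0,0],0],
    [[-146,0,0],0],
    [[-146,0,0],0]
  ]
}}

```text
clock: 20.05
position: [0.551, 0.3399, 0.1566]
ee_rot: [0.069, -0.704, 0.069, 0.704]
contact_force: [0.6, 1.2, -2.8]
width: 0.0088
```

Request:
{"op": "step_arm", "data": {
  "targets": [
    [[0,2,-1],-2],
    [[0,6,-2],-5],
    [[0,13,-4],-9],
    [[0,22,-6],-14],
    [[0,32,-9],-20],
    [[0,43,-13],-26],
    [[0,54,-16],-32],
    [[0,65,-19],-38],
    [[0,76,-22],-44],
    [[0,87,-25],-50],
    [[0,98,-29],-56],
    [[0,109,-32],-62],
    [[0,120,-35],-68],
    [[0,132,-39],-74],
    [[0,144,-42],-80],
    [[0,156,-45],-84],
    [[0,164,-48],-87],
    [[0,169,-49],-89],
    [[0,171,-50],-90],
    [[0,171,-50],-90]
  ]
}}

```text
clock: 22.05
position: [0.5668, 0.1624, 0.1563]
ee_rot: [-0.449, -0.546, -0.449, 0.547]
contact_force: [-0.2, 0.6, -2.5]
width: 0.0086
```

```bash
python3 look.py q scene,top 200,30,200,200,3 150,140,200,140,4
```

```text
22.15 [0.5669 0.1628 0.1565] -11.17 [ 1.27 -0.17 -1.48] 0.008887780044110328
```

View pics/q_scene.png

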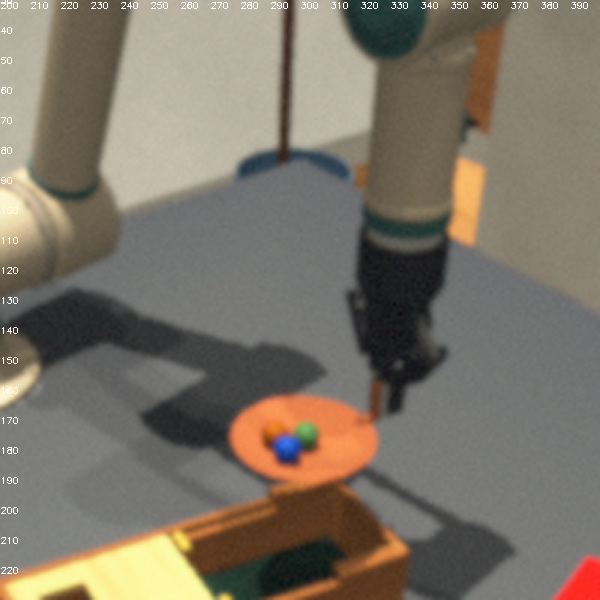

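View pics/q_top.png

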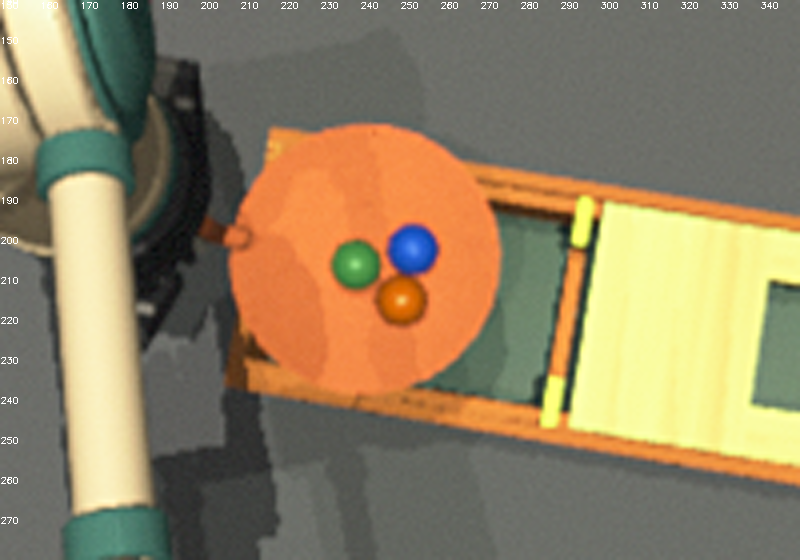

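The dish is level over the compartment, rim at top px (207–275), marbles inside, tab over the -x end. Now I'll loosen the grip in stages so that the dish tips slowly.

Request:
{"op": "step_arm", "data": {
  "targets": [
    [[0,0,0],0],
    [[0,0,0],0]
  ],
  "grip_force": 80
}}

```text
clock: 22.35
position: [0.567, 0.1628, 0.1567]
ee_rot: [-0.449, -0.546, -0.449, 0.546]
contact_force: [-0.7, 0.6, -1.9]
width: 0.0086
```

```bash
cat > tilt.py <<'E'
import sys,cv2
from rig import manip
from h import *
p=manip.get_image("scene"); im=p["image"][110:210,250:370,::-1]
cv2.imwrite(f"pics/t{sys.argv[1]}.png",cv2.resize(im,None,fx=5,fy=5,interpolation=cv2.INTER_CUBIC))
r=manip.regions_of(p,"dish_mid")
if r:
    m=r[0]["region"]; ys,xs=np.nonzero(m); print("dish px x",xs.min(),xs.max(),"y",ys.min(),ys.max(),"area",m.sum(),r[0]["confidence"])
S,M=tool(); print(S["clock"],S["moment"].round(3),S["contact_force"].round(2),S["width"])
E
python3 tilt.py 1
```

```text
dish px x 278 325 y 159 190 area 890 0.61
22.45 [ 0.18  -0.054  0.079] [ 0.97 -0.19 -2.58] 0.008438966677045138
```

Request:
{"op": "step_arm", "data": {
  "targets": [
    [[0,0,0],0],
    [[0,0,0],0]
  ],
  "grip_force": 55
}}

```text
clock: 22.65
position: [0.5671, 0.1625, 0.1568]
ee_rot: [0.449, 0.546, 0.449, -0.546]
contact_force: [-0.6, -0.2, -3.2]
width: 0.0086
```

```bash
python3 tilt.py 2
```

```text
dish px x 278 326 y 158 189 area 917 0.59
22.75 [ 0.123 -0.001 -0.028] [-0.65 -0.52 -2.86] 0.008498403057734706
```

View pics/t2.png

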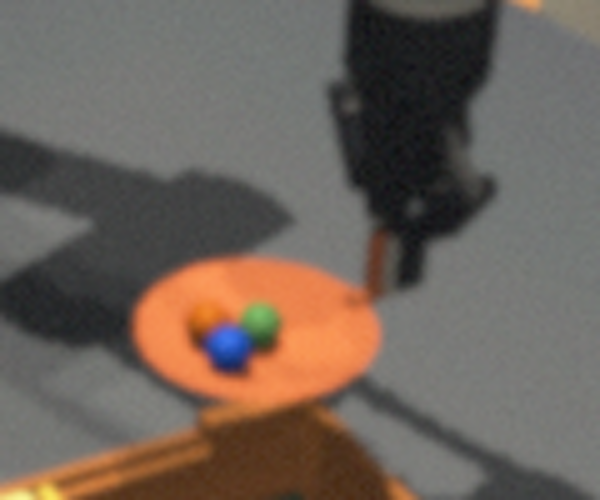

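Still level at 55 N. Loosening further.

Request:
{"op": "step_arm", "data": {
  "targets": [
    [[0,0,0],0],
    [[0,0,0],0]
  ],
  "grip_force": 42
}}

```text
clock: 22.95
position: [0.5671, 0.1625, 0.1568]
ee_rot: [-0.449, -0.546, -0.449, 0.546]
contact_force: [-0.2, 0.7, -1.9]
width: 0.0083
```

```bash
python3 tilt.py 3
```

```text
dish px x 278 326 y 159 189 area 812 0.73
23.05 [ 0.192 -0.001 -0.009] [-0.12 -0.09 -1.69] 0.008642837151385174
```

Request:
{"op": "step_arm", "data": {
  "targets": [
    [[0,0,0],0],
    [[0,0,0],0]
  ],
  "grip_force": 32
}}

```text
clock: 23.25
position: [0.5671, 0.1624, 0.1568]
ee_rot: [-0.449, -0.546, -0.449, 0.546]
contact_force: [0.5, 0.9, -2.7]
width: 0.0085
```

```bash
python3 tilt.py 4
```

```text
dish px x 278 326 y 158 189 area 975 0.93
23.35 [ 0.163  0.001 -0.077] [-0.19 -0.49 -2.93] 0.008164586933321892
```

View pics/t4.png

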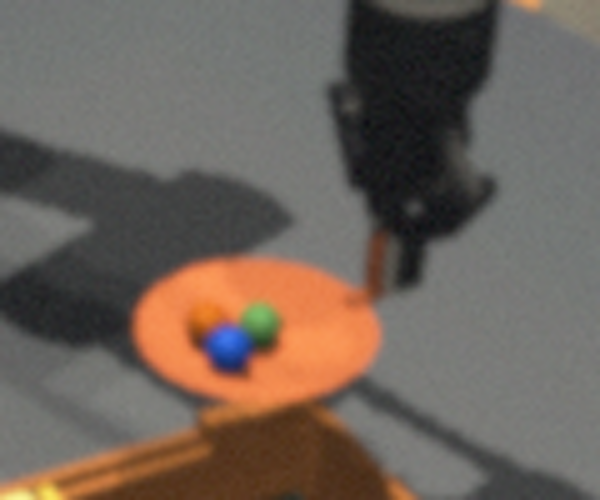

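Request:
{"op": "step_arm", "data": {
  "targets": [
    [[0,0,0],0],
    [[0,0,0],0]
  ],
  "grip_force": 25
}}

```text
clock: 23.55
position: [0.5671, 0.1624, 0.1568]
ee_rot: [-0.449, -0.546, -0.449, 0.546]
contact_force: [0.0, -0.7, -2.1]
width: 0.0084
```

```bash
python3 tilt.py 5
```

```text
dish px x 278 327 y 157 190 area 962 0.95
23.65 [ 0.155 -0.093  0.076] [ 0.79  0.11 -2.47] 0.008164366720497456
```

Request:
{"op": "step_arm", "data": {
  "targets": [
    [[0,0,0],0],
    [[0,0,0],0],
    [[0,0,0],0]
  ],
  "grip_force": 20
}}

```text
clock: 23.95
position: [0.5671, 0.1625, 0.1568]
ee_rot: [-0.449, -0.546, -0.449, 0.546]
contact_force: [0.0, 0.3, -2.6]
width: 0.0086
```

```bash
python3 tilt.py 6
```

```text
dish px x 278 324 y 163 189 area 826 0.94
24.05 [ 0.205 -0.043 -0.036] [-0.44  0.11 -1.67] 0.008331455229905195
```

View pics/t6.png

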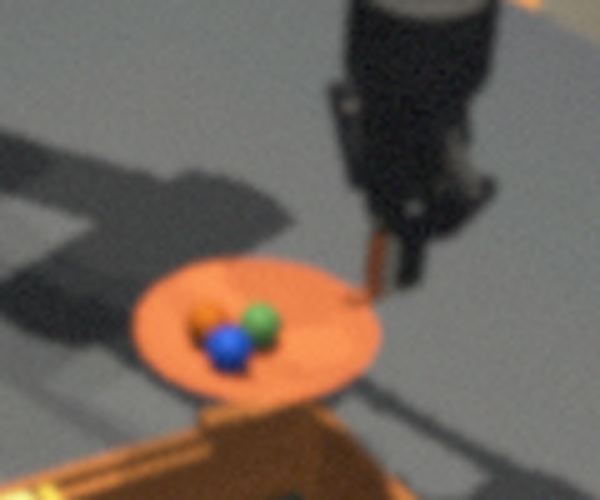

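Even at 20 N the dish stays level because the pads hold too much of the tab. I'll set it down behind the box and regrip only the tab's outer top corner. That smaller pad area lets it swing at low force but still holds at high force.

Request:
{"op": "step_arm", "data": {
  "targets": [
    [[0,0,-2],0],
    [[0,0,-6],0],
    [[0,0,-13],0],
    [[0,0,-23],0],
    [[0,0,-35],0],
    [[0,0,-48],0],
    [[0,0,-62],0],
    [[0,0,-76],0],
    [[0,0,-90],0],
    [[0,0,-104],0],
    [[0,0,-118],0],
    [[0,0,-131],0],
    [[0,0,-142],0],
    [[0,0,-150],0],
    [[0,0,-156],0],
    [[0,0,-159],0],
    [[0,0,-160],0],
    [[0,0,-160],0]
  ],
  "grip_force": 100
}}

```text
clock: 25.85
position: [0.598, 0.3191, 0.1568]
ee_rot: [-0.449, -0.546, -0.449, 0.546]
contact_force: [0.1, -0.5, -2.6]
width: 0.0084
```

Request:
{"op": "step_arm", "data": {
  "targets": [
    [[3,0,0],0],
    [[9,0,0],0],
    [[18,0,0],0],
    [[30,0,0],0],
    [[44,0,0],0],
    [[58,0,0],0],
    [[72,0,0],0],
    [[86,0,0],0],
    [[100,0,0],0],
    [[114,0,0],0],
    [[126,0,0],0],
    [[137,0,0],0],
    [[146,0,0],0],
    [[152,0,0],0],
    [[156,0,0],0],
    [[158,0,0],0],
    [[160,0,0],0],
    [[160,0,0],0]
  ]
}}

```text
clock: 27.65
position: [0.5981, 0.3195, -0.0031]
ee_rot: [0.449, 0.546, 0.449, -0.546]
contact_force: [-0.2, 0.9, -3.1]
width: 0.0086
```

```bash
python3 look.py r scene,top 300,70,110,130,5 100,140,120,120,5
```

```text
27.75 [ 0.5982  0.3195 -0.0029] -11.15 [ 0.64 -0.18 -2.82] 0.008517696683450053
```

View pics/r_scene.png

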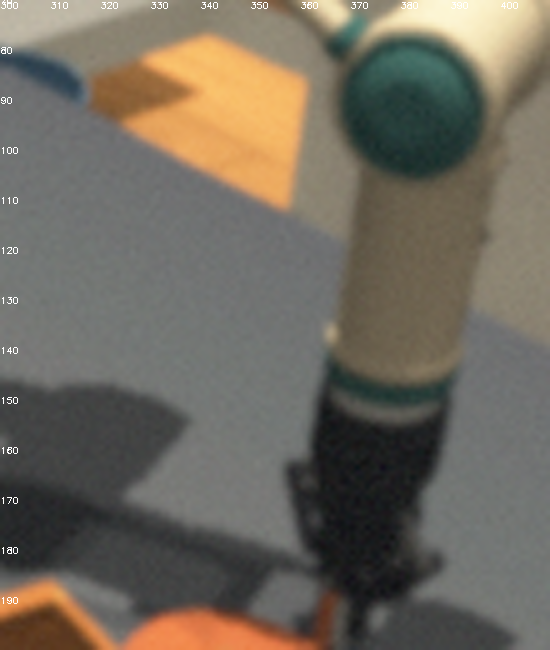

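View pics/r_top.png

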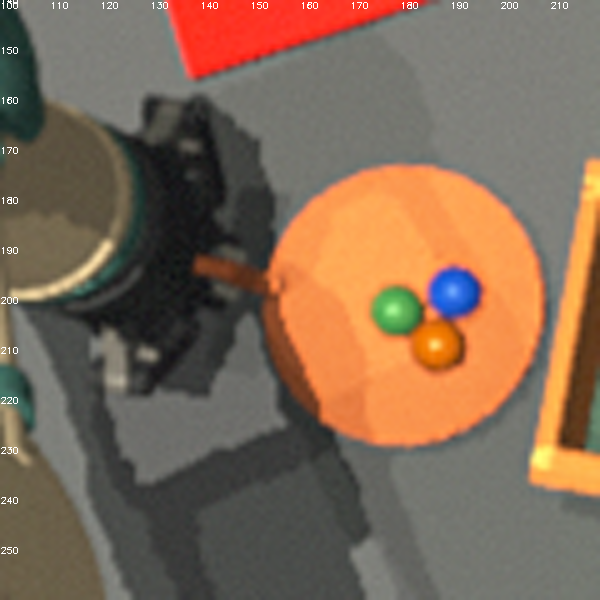

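Marbles are still in. Lowering the last 6 mm, then release.

Request:
{"op": "step_arm", "data": {
  "targets": [
    [[1,0,0],0],
    [[2,0,0],0],
    [[3,0,0],0],
    [[4,0,0],0],
    [[5,0,0],0],
    [[6,0,0],0]
  ]
}}

```text
clock: 28.35
position: [0.5981, 0.3196, -0.0091]
ee_rot: [0.449, 0.546, 0.449, -0.546]
contact_force: [-2.0, 0.1, 2.9]
width: 0.0084
```

Request:
{"op": "step_arm", "data": {
  "targets": [
    [[0,0,0],0],
    [[0,0,0],0],
    [[0,0,0],0]
  ],
  "grip": 0.75,
  "grip_force": 20
}}

```text
clock: 28.65
position: [0.5983, 0.3195, -0.0089]
ee_rot: [0.449, 0.546, 0.449, -0.546]
contact_force: [-0.4, -0.4, -0.5]
width: 0.0219
```

```bash
python3 look.py s scene,top 300,130,100,100,6 100,140,120,120,5
```

```text
28.75 [ 0.5982  0.3194 -0.009 ] -11.14 [0.5  1.05 0.08] 0.021508228871713164
```

View pics/s_scene.png

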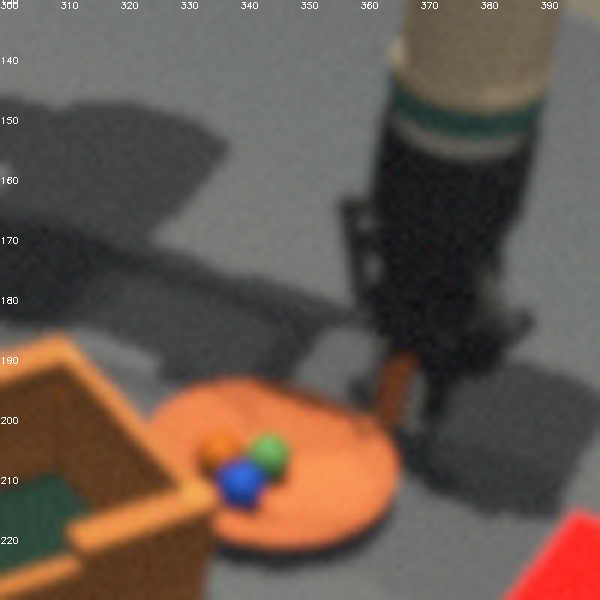

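The dish stands flat with all marbles in it. Move 15 mm outward and 22 mm up, then regrip at the tab's corner.

Request:
{"op": "step_arm", "data": {
  "targets": [
    [[-10,0,0],0],
    [[-22,0,-5],0],
    [[-22,0,-12],0],
    [[-22,0,-15],0],
    [[-22,0,-15],0]
  ]
}}

```text
clock: 29.25
position: [0.6009, 0.3349, 0.0128]
ee_rot: [0.449, 0.546, 0.449, -0.546]
contact_force: [0.0, -0.1, -0.1]
width: 0.021
```

Request:
{"op": "step_arm", "data": {
  "targets": [
    [[0,0,0],0],
    [[0,0,0],0],
    [[0,0,0],0],
    [[0,0,0],0]
  ],
  "grip": 1,
  "grip_force": 120
}}

```text
clock: 29.65
position: [0.6007, 0.3342, 0.0127]
ee_rot: [-0.449, -0.546, -0.449, 0.546]
contact_force: [0.1, 0.7, 1.5]
width: 0.0055
```

Request:
{"op": "step_arm", "data": {
  "targets": [
    [[-3,0,0],0],
    [[-7,0,0],0],
    [[-12,0,0],0],
    [[-15,0,0],0],
    [[-15,0,0],0]
  ]
}}

```text
clock: 30.15
position: [0.6014, 0.3343, 0.0284]
ee_rot: [0.449, 0.547, 0.449, -0.546]
contact_force: [0.1, -0.7, -2.7]
width: 0.0052
```

```bash
python3 look.py u scene,top 300,130,100,100,6 100,140,120,120,5
```

```text
30.25 [0.6009 0.3341 0.0278] -11.15 [ 0.48 -0.62 -3.  ] 0.0053286902831730315
```

View pics/u_scene.png

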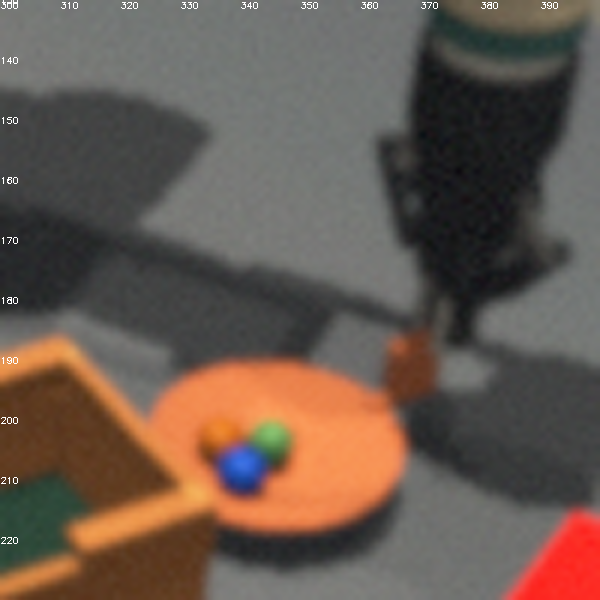

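View pics/u_top.png

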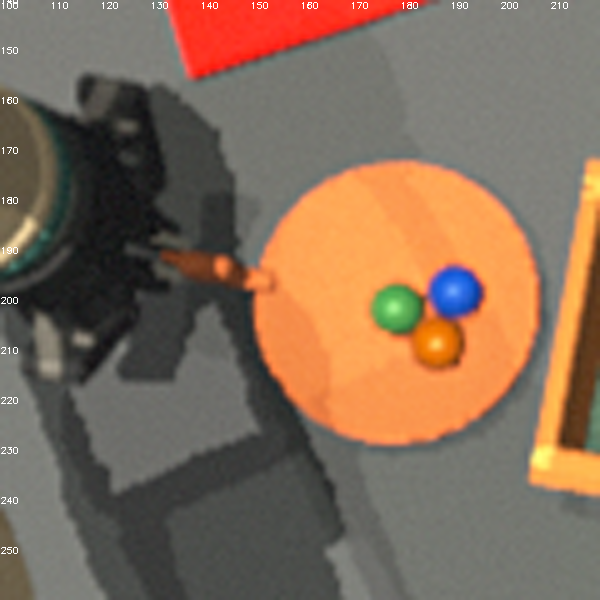

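The dish is lifted level, held by the tab's corner. Lift high, then carry over the compartment.

Request:
{"op": "step_arm", "data": {
  "targets": [
    [[-3,0,0],0],
    [[-8,0,0],0],
    [[-16,0,0],0],
    [[-27,0,0],0],
    [[-40,0,0],0],
    [[-53,0,0],0],
    [[-66,0,0],0],
    [[-79,0,0],0],
    [[-92,0,0],0],
    [[-105,0,0],0],
    [[-118,0,0],0],
    [[-131,0,0],0],
    [[-143,0,0],0],
    [[-153,0,0],0],
    [[-160,0,0],0],
    [[-164,0,0],0],
    [[-165,0,0],0],
    [[-165,0,0],0]
  ]
}}

```text
clock: 32.05
position: [0.6007, 0.3341, 0.1924]
ee_rot: [-0.449, -0.546, -0.449, 0.546]
contact_force: [0.4, -0.1, -3.2]
width: 0.0052
```

Request:
{"op": "step_arm", "data": {
  "targets": [
    [[0,0,2],0],
    [[0,0,6],0],
    [[0,0,13],0],
    [[0,0,23],0],
    [[0,0,35],0],
    [[0,0,48],0],
    [[0,0,61],0],
    [[0,0,74],0],
    [[0,0,87],0],
    [[0,0,100],0],
    [[0,0,113],0],
    [[0,0,126],0],
    [[0,0,139],0],
    [[0,0,151],0],
    [[0,0,161],0],
    [[0,0,168],0],
    [[0,0,172],0],
    [[0,0,174],0],
    [[0,0,174],0],
    [[0,0,174],0]
  ]
}}

```text
clock: 34.05
position: [0.5674, 0.1638, 0.1928]
ee_rot: [0.449, 0.546, 0.449, -0.546]
contact_force: [-0.1, 0.3, -2.3]
width: 0.0057
```

```bash
sed -i 's/im=p\["image"\]\[110:210,250:370,::-1\]/im=p["image"][110:230,230:370,::-1]/' tilt.py; python3 tilt.py 10; python3 look.py v top 150,140,200,140,4
```

```text
dish px x 273 331 y 153 188 area 1111 0.82
34.15 [ 0.205 -0.014 -0.013] [ 0.25  0.02 -2.25] 0.005417375410641441
34.2 [0.5673 0.1638 0.1927] -11.12 [-0.04  0.45 -3.72] 0.0051730455716875855
```

View pics/t10.png

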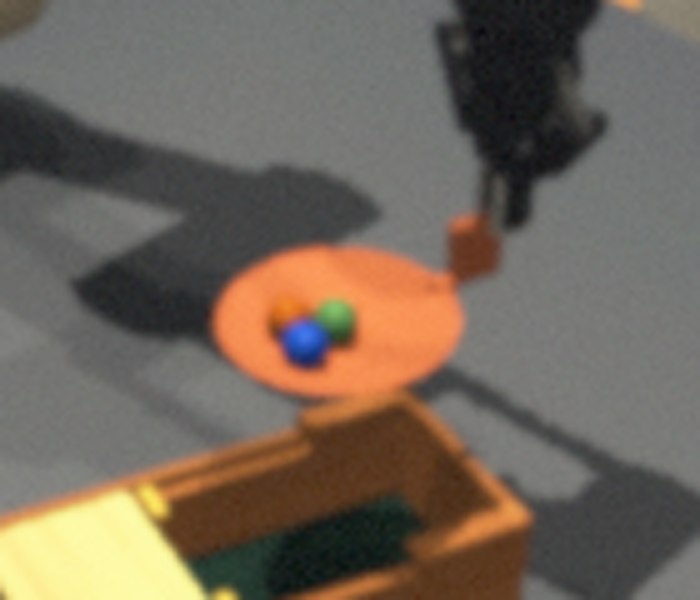

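View pics/v_top.png

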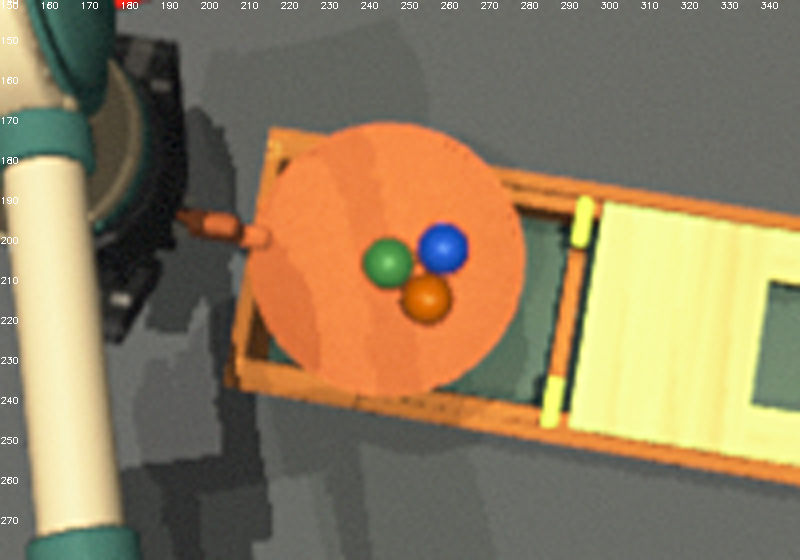

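Level, over the compartment, all marbles in. Loosening in stages again.

Request:
{"op": "step_arm", "data": {
  "targets": [
    [[0,0,0],0],
    [[0,0,0],0]
  ],
  "grip_force": 75
}}

```text
clock: 34.4
position: [0.5673, 0.1636, 0.1927]
ee_rot: [-0.449, -0.546, -0.449, 0.546]
contact_force: [-0.9, -0.4, -2.0]
width: 0.0053
```

```bash
python3 tilt.py 11
```

```text
dish px x 273 330 y 153 188 area 1105 0.8
34.5 [ 0.169 -0.015 -0.04 ] [-0.36  0.41 -1.53] 0.005325374180130601
```

Request:
{"op": "step_arm", "data": {
  "targets": [
    [[0,0,0],0],
    [[0,0,0],0]
  ],
  "grip_force": 50
}}

```text
clock: 34.7
position: [0.5673, 0.1634, 0.1927]
ee_rot: [-0.449, -0.546, -0.449, 0.546]
contact_force: [0.8, -0.0, -2.4]
width: 0.0051
```

```bash
python3 tilt.py 12
```

```text
dish px x 273 329 y 153 188 area 1159 0.91
34.8 [ 0.23  -0.009 -0.011] [-0.42 -0.68 -2.24] 0.004879270541126878
```

Request:
{"op": "step_arm", "data": {
  "targets": [
    [[0,0,0],0],
    [[0,0,0],0]
  ],
  "grip_force": 38
}}

```text
clock: 35.0
position: [0.5673, 0.1635, 0.1928]
ee_rot: [0.449, 0.546, 0.449, -0.546]
contact_force: [1.1, -1.1, -1.3]
width: 0.0051
```

```bash
python3 tilt.py 13
```

```text
dish px x 274 328 y 153 188 area 956 0.79
35.1 [ 0.256 -0.03   0.053] [-0.42 -0.03 -2.66] 0.005122859686183622
```

View pics/t13.png

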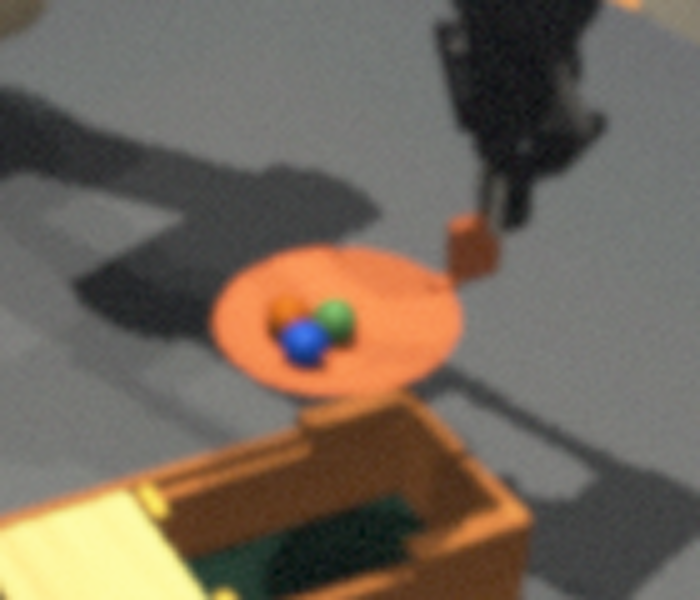

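Request:
{"op": "step_arm", "data": {
  "targets": [
    [[0,0,0],0],
    [[0,0,0],0]
  ],
  "grip_force": 30
}}

```text
clock: 35.3
position: [0.5673, 0.1635, 0.1928]
ee_rot: [0.449, 0.546, 0.449, -0.546]
contact_force: [-0.5, 0.2, -2.2]
width: 0.0049
```

```bash
python3 tilt.py 14
```

```text
dish px x 274 329 y 153 189 area 1072 0.87
35.4 [ 0.236 -0.043 -0.042] [-0.5  -0.71 -2.33] 0.005336494937728725
```

Request:
{"op": "step_arm", "data": {
  "targets": [
    [[0,0,0],0],
    [[0,0,0],0]
  ],
  "grip_force": 24
}}

```text
clock: 35.6
position: [0.5673, 0.1635, 0.1928]
ee_rot: [-0.449, -0.546, -0.449, 0.546]
contact_force: [-0.8, 0.8, -2.5]
width: 0.0052
```

```bash
python3 tilt.py 15
```

```text
dish px x 273 330 y 153 188 area 1099 0.69
35.7 [ 0.238 -0.05   0.051] [-0.11  0.5  -2.98] 0.004928435939941562
```

Request:
{"op": "step_arm", "data": {
  "targets": [
    [[0,0,0],0],
    [[0,0,0],0]
  ],
  "grip_force": 20
}}

```text
clock: 35.9
position: [0.5673, 0.1634, 0.1928]
ee_rot: [-0.449, -0.546, -0.449, 0.546]
contact_force: [0.4, -0.2, -2.7]
width: 0.0051
```

```bash
python3 tilt.py 16
```

```text
dish px x 274 329 y 153 188 area 1075 0.72
36.0 [ 0.26  -0.045  0.01 ] [-0.23 -0.62 -1.46] 0.0054370919947644035
```

View pics/t16.png

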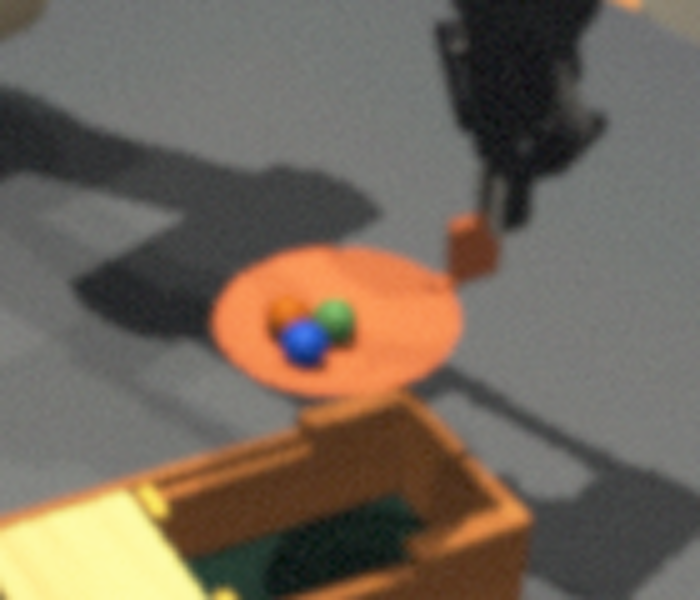

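It holds even at the 20 N minimum. I'll ease the closure itself instead, stepping the commanded closure towards the contact width (about 0.94) so the pad force falls below 20 N gradually.

Request:
{"op": "step_arm", "data": {
  "targets": [
    [[0,0,0],0],
    [[0,0,0],0]
  ],
  "grip": 0.952,
  "grip_force": 20
}}

```text
clock: 36.2
position: [0.5673, 0.1634, 0.1928]
ee_rot: [-0.449, -0.546, -0.449, 0.546]
contact_force: [0.7, 0.3, -2.5]
width: 0.0053
```

```bash
python3 tilt.py 17
```

```text
dish px x 274 329 y 153 188 area 1007 0.6
36.3 [ 0.2   -0.031 -0.019] [ 0.34 -0.09 -2.73] 0.005502257465260821
```

Request:
{"op": "step_arm", "data": {
  "targets": [
    [[0,0,0],0],
    [[0,0,0],0]
  ],
  "grip": 0.948,
  "grip_force": 20
}}

```text
clock: 36.5
position: [0.5673, 0.1634, 0.1927]
ee_rot: [-0.449, -0.546, -0.449, 0.546]
contact_force: [-0.7, 0.2, -2.5]
width: 0.0048
```

```bash
python3 tilt.py 18
```

```text
dish px x 274 329 y 153 188 area 1022 0.71
36.6 [0.195 0.015 0.014] [-0.59 -0.47 -2.55] 0.005115689019752451
```

View pics/t18.png

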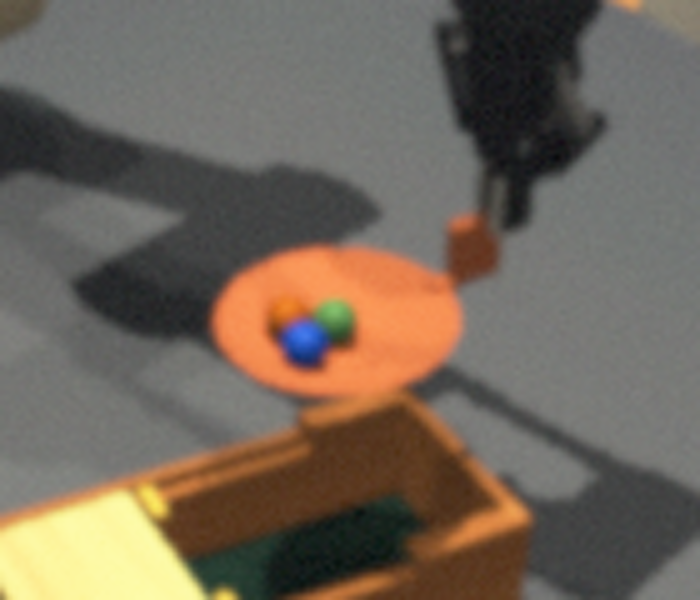

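Request:
{"op": "step_arm", "data": {
  "targets": [
    [[0,0,0],0],
    [[0,0,0],0]
  ],
  "grip": 0.944
}}

```text
clock: 36.8
position: [0.5673, 0.1634, 0.1927]
ee_rot: [-0.449, -0.546, -0.449, 0.546]
contact_force: [-0.1, 0.2, -2.4]
width: 0.0054
```

```bash
python3 tilt.py 19
```

```text
dish px x 273 330 y 153 188 area 1046 0.87
36.9 [0.178 0.018 0.04 ] [ 0.49  0.01 -2.37] 0.005101472298609219
```

Request:
{"op": "step_arm", "data": {
  "targets": [
    [[0,0,0],0],
    [[0,0,0],0]
  ],
  "grip": 0.941
}}

```text
clock: 37.1
position: [0.5673, 0.1635, 0.1928]
ee_rot: [-0.449, -0.546, -0.449, 0.546]
contact_force: [-0.4, -0.4, -3.2]
width: 0.0057
```

```bash
python3 tilt.py 20
```

```text
dish px x 273 330 y 153 188 area 1090 0.94
37.2 [ 0.252 -0.098  0.019] [-1.56 -0.8  -1.7 ] 0.005424096002173704
```

Request:
{"op": "step_arm", "data": {
  "targets": [
    [[0,0,0],0],
    [[0,0,0],0]
  ],
  "grip": 0.938
}}

```text
clock: 37.4
position: [0.5673, 0.1634, 0.1928]
ee_rot: [-0.449, -0.546, -0.449, 0.546]
contact_force: [-0.0, -1.0, -1.6]
width: 0.006
```

```bash
python3 tilt.py 21
```

```text
dish px x 273 330 y 152 189 area 1127 0.71
37.5 [ 0.201 -0.057 -0.013] [ 0.07  0.22 -2.32] 0.005612597184649679
```

View pics/t21.png

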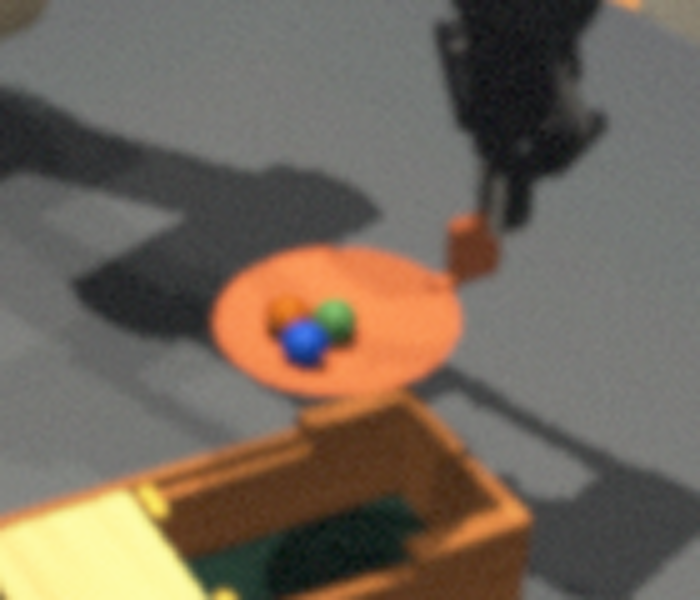

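Request:
{"op": "step_arm", "data": {
  "targets": [
    [[0,0,0],0],
    [[0,0,0],0]
  ],
  "grip": 0.935
}}

```text
clock: 37.7
position: [0.5673, 0.1634, 0.1928]
ee_rot: [-0.449, -0.546, -0.449, 0.546]
contact_force: [0.2, 0.6, -2.0]
width: 0.0059
```

```bash
python3 tilt.py 22
```

```text
dish px x 274 329 y 153 188 area 1022 0.67
37.8 [ 0.193 -0.009  0.075] [ 1.02  0.52 -2.28] 0.006004346961417849
```

Request:
{"op": "step_arm", "data": {
  "targets": [
    [[0,0,0],0],
    [[0,0,0],0]
  ],
  "grip": 0.932
}}

```text
clock: 38.0
position: [0.5673, 0.1634, 0.1928]
ee_rot: [-0.449, -0.546, -0.449, 0.546]
contact_force: [0.5, 0.2, -2.2]
width: 0.0064
```

```bash
python3 tilt.py 23
```

```text
dish px x 273 330 y 152 189 area 1196 0.86
38.1 [ 0.246 -0.078  0.025] [ 0.23  0.21 -1.9 ] 0.006127671957358036
```

The width now follows the command, so there is compliance and the force is falling. Continuing in slightly larger steps.

Request:
{"op": "step_arm", "data": {
  "targets": [
    [[0,0,0],0],
    [[0,0,0],0]
  ],
  "grip": 0.926
}}

```text
clock: 38.3
position: [0.5673, 0.1634, 0.1928]
ee_rot: [-0.449, -0.546, -0.449, 0.546]
contact_force: [-0.4, -0.4, -2.8]
width: 0.0067
```

```bash
python3 tilt.py 24
```

```text
dish px x 274 329 y 153 188 area 1031 0.79
38.4 [ 0.241 -0.072 -0.036] [-0.1   0.18 -1.72] 0.006483305227629797
```

Request:
{"op": "step_arm", "data": {
  "targets": [
    [[0,0,0],0],
    [[0,0,0],0]
  ],
  "grip": 0.921
}}

```text
clock: 38.6
position: [0.5673, 0.1635, 0.1928]
ee_rot: [-0.449, -0.546, -0.449, 0.546]
contact_force: [-0.8, -0.4, -3.1]
width: 0.007
```

```bash
python3 tilt.py 25
```

```text
dish px x 273 330 y 152 188 area 1068 0.67
38.7 [ 0.206 -0.074 -0.025] [-0.69  0.11 -2.06] 0.007043044321484752
```

View pics/t25.png

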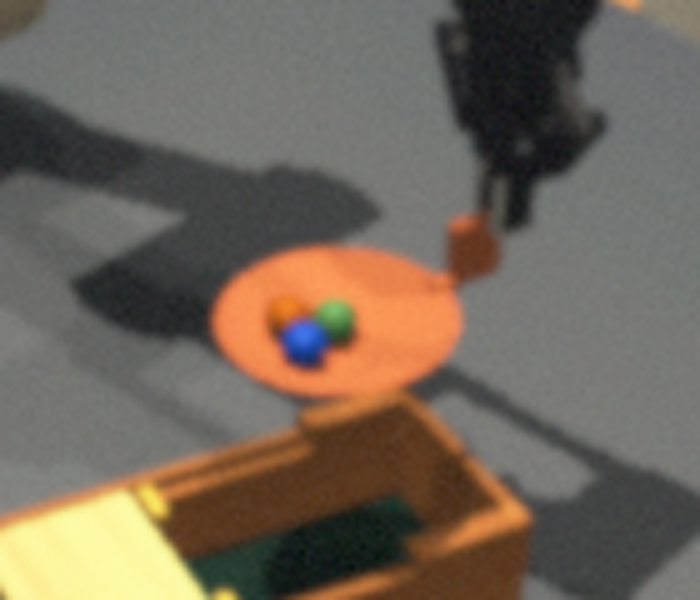

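Request:
{"op": "step_arm", "data": {
  "targets": [
    [[0,0,0],0],
    [[0,0,0],0]
  ],
  "grip": 0.916
}}

```text
clock: 38.9
position: [0.5672, 0.1634, 0.1928]
ee_rot: [-0.449, -0.546, -0.449, 0.546]
contact_force: [0.2, 0.8, -1.7]
width: 0.0073
```

```bash
python3 tilt.py 26
```

```text
dish px x 273 330 y 152 188 area 1157 0.71
39.0 [ 0.223 -0.021 -0.017] [-0.02  0.03 -2.57] 0.007489533850548809
```

Request:
{"op": "step_arm", "data": {
  "targets": [
    [[0,0,0],0],
    [[0,0,0],0]
  ],
  "grip": 0.911
}}

```text
clock: 39.2
position: [0.5673, 0.1634, 0.1928]
ee_rot: [-0.449, -0.546, -0.449, 0.546]
contact_force: [-0.8, 0.8, -1.2]
width: 0.0077
```

```bash
python3 tilt.py 27
```

```text
dish px x 273 330 y 152 188 area 1026 0.71
39.3 [ 0.231 -0.023  0.013] [ 0.21  0.1  -2.13] 0.007894019919008722
```

View pics/t27.png

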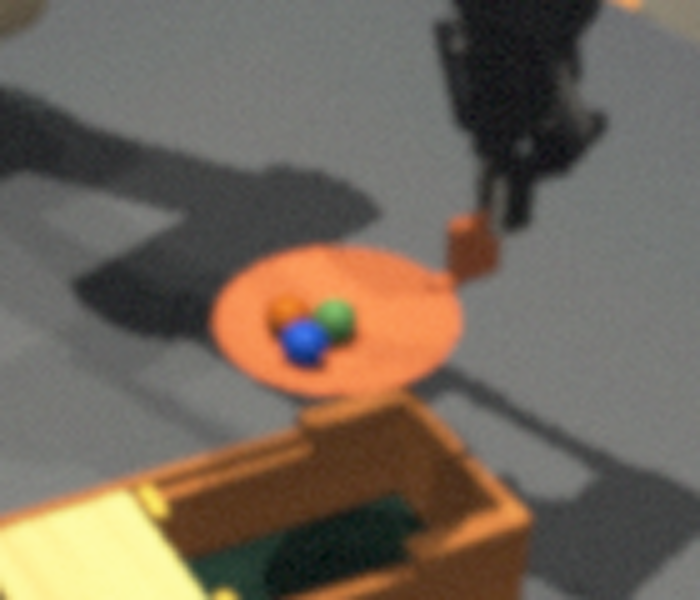

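Request:
{"op": "step_arm", "data": {
  "targets": [
    [[0,0,0],0],
    [[0,0,0],0]
  ],
  "grip": 0.906
}}

```text
clock: 39.5
position: [0.5673, 0.1634, 0.1928]
ee_rot: [-0.449, -0.546, -0.449, 0.546]
contact_force: [0.6, 0.4, -2.7]
width: 0.008
```

```bash
python3 tilt.py 28
```

```text
dish px x 274 330 y 153 188 area 1052 0.87
39.6 [ 0.233 -0.067  0.039] [ 0.9  -0.15 -2.22] 0.008054033996742361
```

Request:
{"op": "step_arm", "data": {
  "targets": [
    [[0,0,0],0],
    [[0,0,0],0]
  ],
  "grip": 0.902
}}

```text
clock: 39.8
position: [0.5673, 0.1635, 0.1928]
ee_rot: [-0.449, -0.546, -0.449, 0.546]
contact_force: [-0.6, 0.4, -1.9]
width: 0.0088
```

```bash
python3 tilt.py 29
```

```text
dish px x 274 329 y 153 188 area 1021 0.72
39.9 [0.254 0.005 0.018] [ 0.08 -1.81 -2.67] 0.008268409863087774
```

View pics/t29.png

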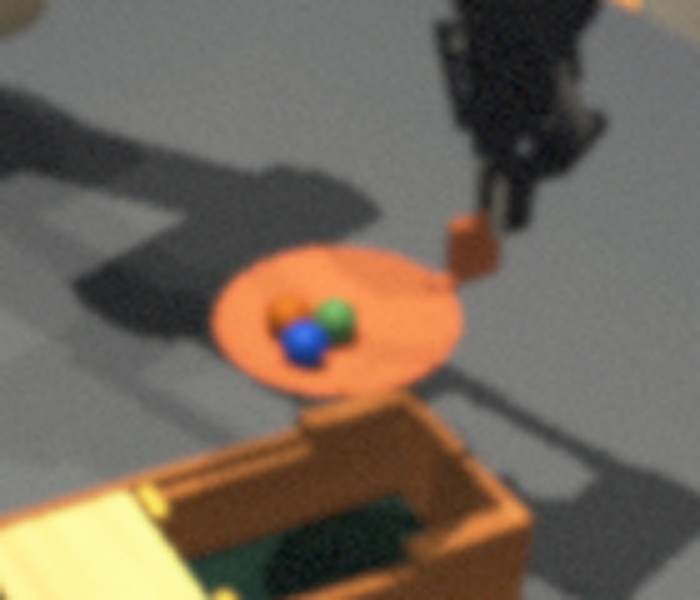

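Request:
{"op": "step_arm", "data": {
  "targets": [
    [[0,0,0],0],
    [[0,0,0],0]
  ],
  "grip": 0.898
}}

```text
clock: 40.1
position: [0.5673, 0.1634, 0.1928]
ee_rot: [-0.449, -0.546, -0.449, 0.546]
contact_force: [-0.9, 0.1, -1.5]
width: 0.0088
```

```bash
python3 tilt.py 30
```

```text
dish px x 276 332 y 152 193 area 1160 0.76
40.2 [ 0.158 -0.046  0.032] [ 0.67 -0.19 -2.75] 0.00905201796946724
```

Request:
{"op": "step_arm", "data": {
  "targets": [
    [[0,0,0],0]
  ],
  "grip": 0.895
}}

```text
clock: 40.3
position: [0.5672, 0.1634, 0.1927]
ee_rot: [-0.449, -0.546, -0.449, 0.546]
contact_force: [0.5, 0.8, -2.4]
width: 0.0091
```

```bash
python3 tilt.py 31
```

```text
dish px x 198 336 y 195 275 area 5182 0.27
40.4 [ 0.196 -0.04  -0.023] [ 0.23  0.3  -1.19] 0.009110294544015502
```

View pics/t31.png

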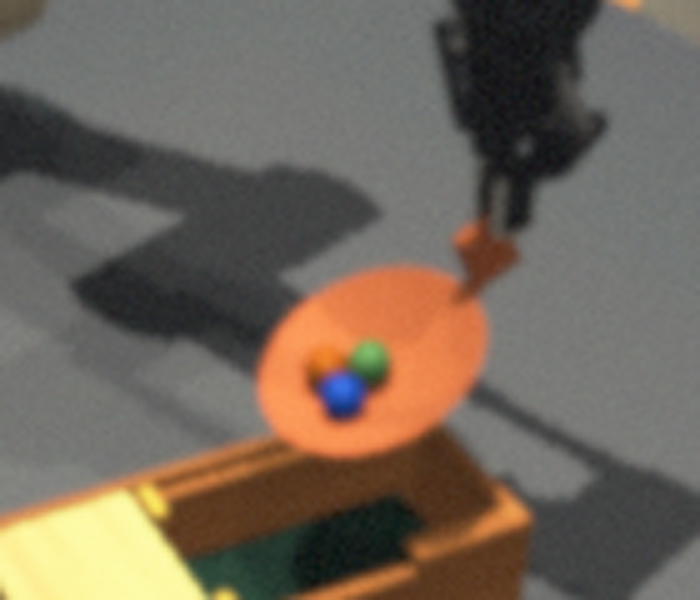

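It is tipping, about 30° now, with the marbles rolling toward the far rim. Tighten slightly to keep it slow.

Request:
{"op": "step_arm", "data": {
  "targets": [
    [[0,0,0],0]
  ],
  "grip": 0.9
}}

```text
clock: 40.5
position: [0.5673, 0.1635, 0.1928]
ee_rot: [0.449, 0.546, 0.449, -0.546]
contact_force: [-0.2, 0.1, -2.1]
width: 0.0093
```

```bash
python3 tilt.py 32
```

```text
dish px x 288 335 y 155 204 area 1146 0.74
40.6 [ 0.209 -0.073  0.027] [ 0.33 -0.54 -2.68] 0.008661704948295481
```

View pics/t32.png

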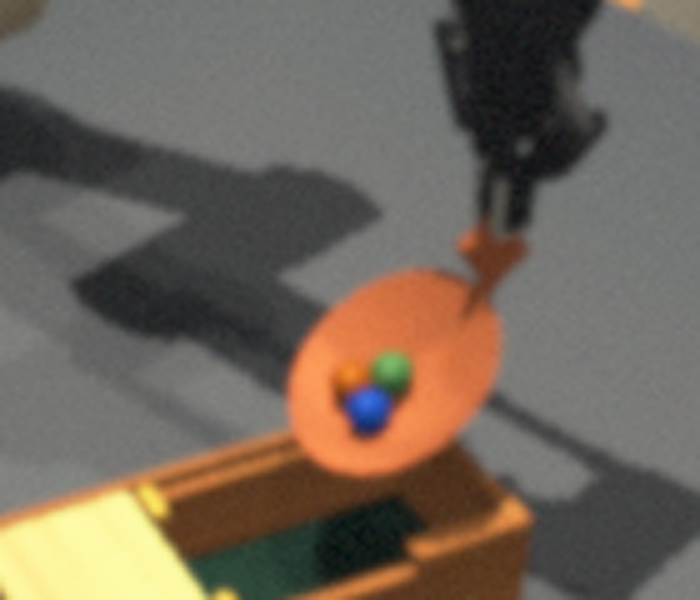

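Request:
{"op": "step_arm", "data": {
  "targets": [
    [[0,0,0],0]
  ],
  "grip": 0.905
}}

```text
clock: 40.7
position: [0.5673, 0.1634, 0.1928]
ee_rot: [-0.449, -0.546, -0.449, 0.546]
contact_force: [-0.4, -0.6, -3.6]
width: 0.0087
```

```bash
python3 tilt.py 33
```

```text
dish px x 288 334 y 156 204 area 1145 0.71
40.8 [ 0.113 -0.048 -0.009] [-0.03  0.64 -1.54] 0.008843416465922274
```

View pics/t33.png

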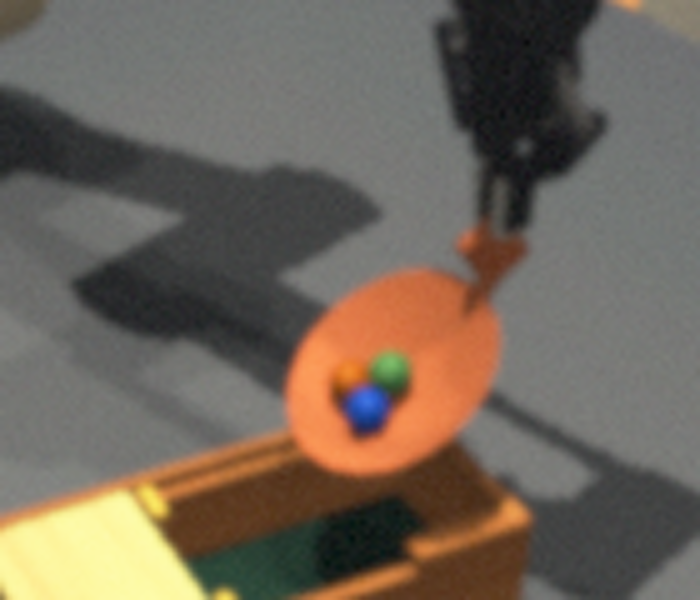

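It stopped at roughly 35–40° with the marbles resting against the rim wall, so the tilt is controllable. Loosen a little again.

Request:
{"op": "step_arm", "data": {
  "targets": [
    [[0,0,0],0]
  ],
  "grip": 0.896
}}

```text
clock: 40.9
position: [0.5673, 0.1634, 0.1928]
ee_rot: [-0.449, -0.546, -0.449, 0.546]
contact_force: [-0.1, 0.1, -2.6]
width: 0.0092
```

```bash
python3 tilt.py 34
```

```text
dish px x 288 335 y 155 204 area 1280 0.73
41.0 [ 0.096 -0.014  0.022] [ 0.23  0.19 -2.99] 0.00917209740422219
```

Request:
{"op": "step_arm", "data": {
  "targets": [
    [[0,0,0],0]
  ],
  "grip": 0.894
}}

```text
clock: 41.1
position: [0.5673, 0.1634, 0.1928]
ee_rot: [-0.449, -0.546, -0.449, 0.546]
contact_force: [0.2, 0.9, -2.3]
width: 0.0088
```

```bash
python3 tilt.py 35
```

```text
41.2 [ 0.099 -0.037  0.023] [ 0.1   0.57 -2.32] 0.009113189081473877
```

View pics/t35.png

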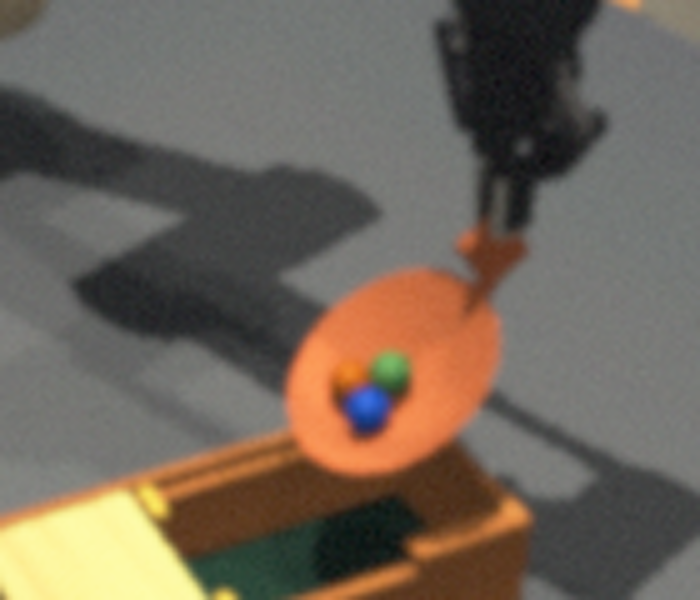

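Request:
{"op": "step_arm", "data": {
  "targets": [
    [[0,0,0],0]
  ],
  "grip": 0.891
}}

```text
clock: 41.3
position: [0.5673, 0.1634, 0.1928]
ee_rot: [-0.449, -0.546, -0.449, 0.546]
contact_force: [-0.2, 0.5, -2.5]
width: 0.0091
```

```bash
python3 tilt.py 36
```

```text
dish px x 289 334 y 155 205 area 1242 0.97
41.4 [ 0.112 -0.017 -0.004] [ 0.45 -0.3  -3.5 ] 0.00901264444113128
```

View pics/t36.png

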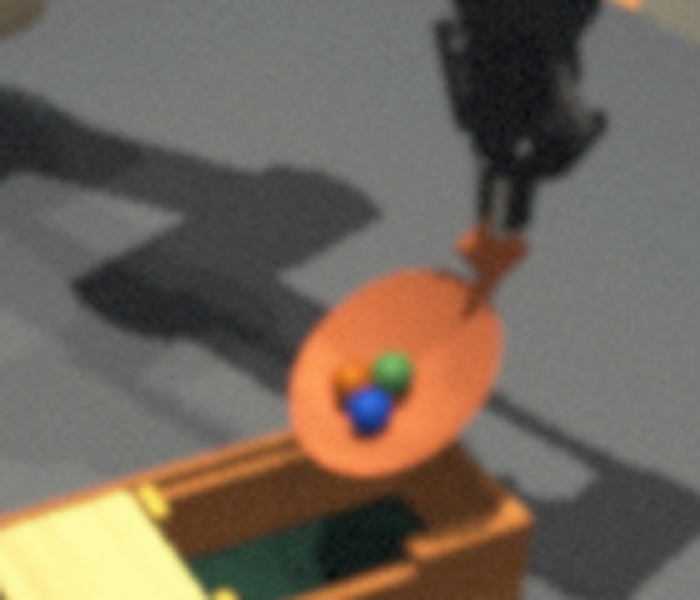

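Request:
{"op": "step_arm", "data": {
  "targets": [
    [[0,0,0],0]
  ],
  "grip": 0.888
}}

```text
clock: 41.5
position: [0.5673, 0.1633, 0.1928]
ee_rot: [-0.449, -0.546, -0.449, 0.546]
contact_force: [0.1, 0.3, -2.5]
width: 0.0093
```

```bash
python3 tilt.py 37
```

```text
dish px x 295 337 y 155 207 area 1200 0.83
41.6 [ 0.085 -0.033 -0.047] [-0.53 -0.38 -1.65] 0.009544708464808463
```

View pics/t37.png

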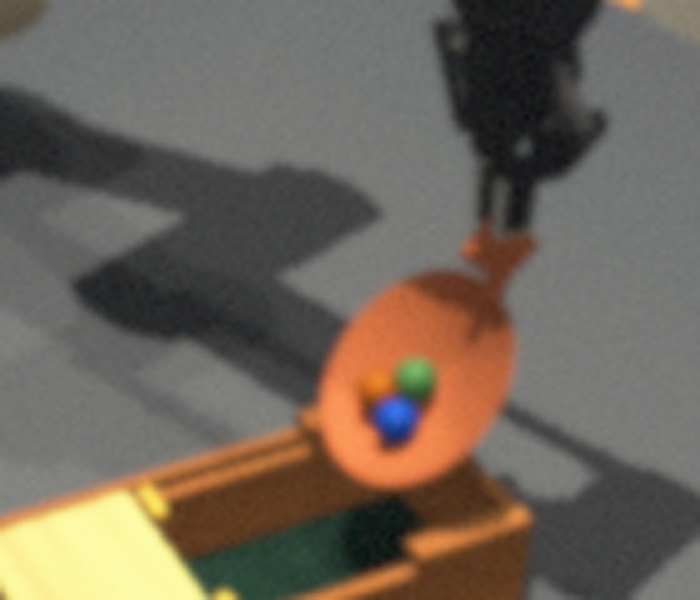

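Request:
{"op": "step_arm", "data": {
  "targets": [
    [[0,0,0],0]
  ],
  "grip": 0.891
}}

```text
clock: 41.7
position: [0.5673, 0.1636, 0.1928]
ee_rot: [0.449, 0.546, 0.449, -0.546]
contact_force: [-0.0, 0.9, -1.7]
width: 0.0096
```

```bash
python3 tilt.py 38
```

```text
dish px x 309 340 y 154 207 area 1194 0.59
41.8 [-0.127  0.03   0.027] [ 0.47  0.2  -1.87] 0.01008893866366168
```

View pics/t38.png

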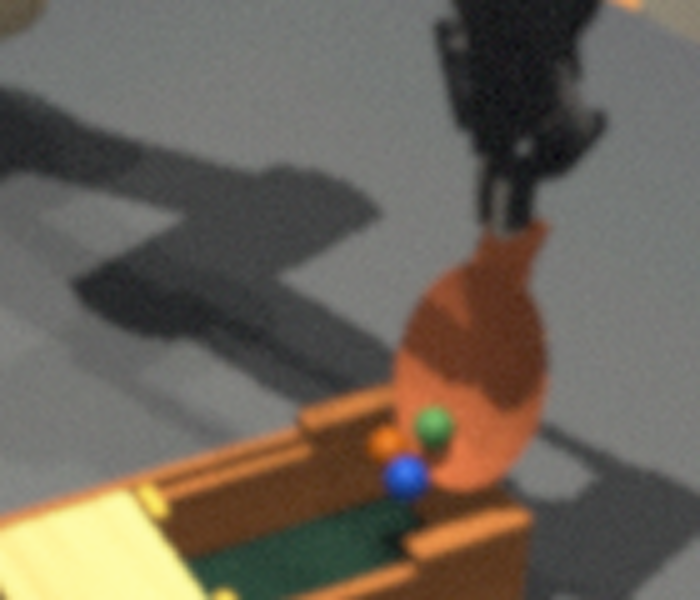

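The marbles are leaving the rim above the compartment at about (407,475). The dish is swinging, so clamp it now.

Request:
{"op": "step_arm", "data": {
  "targets": [
    [[0,0,0],0],
    [[0,0,0],0]
  ],
  "grip": 1,
  "grip_force": 60
}}

```text
clock: 42.0
position: [0.5673, 0.1634, 0.1928]
ee_rot: [-0.449, -0.546, -0.449, 0.546]
contact_force: [-0.4, 0.0, -1.3]
width: 0.0078
```

```bash
python3 tilt.py 39; python3 look.py w top 150,140,200,140,4
```

```text
dish px x 309 339 y 155 207 area 1223 0.86
42.1 [-0.004 -0.005  0.035] [ 0.42 -0.11 -0.94] 0.0072880991350360745
42.15 [0.5673 0.1634 0.1928] -11.15 [ 0.59  0.09 -1.27] 0.007872610590943775
```

View pics/t39.png

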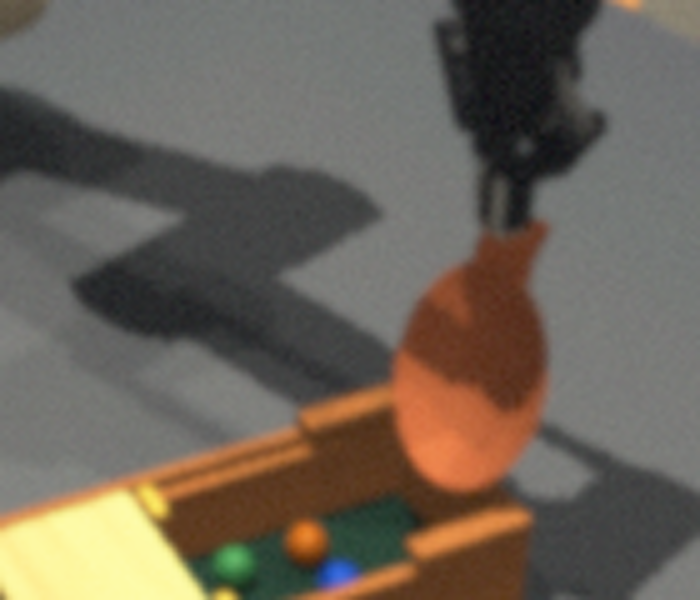

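View pics/w_top.png

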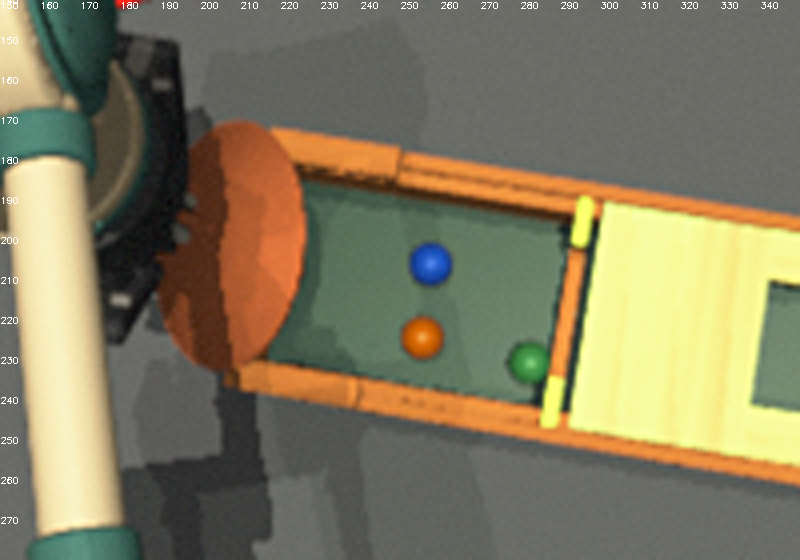

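All three marbles are in the compartment (top px blue (257,206), amber (256,224), green (283,230)), and the dish is held at about 70°. I'll fit its tilt to plan the set-down.

```bash
cat > tf.py <<'E'
from h import *
from rig import manip
from scipy.optimize import least_squares
t=manip.get_image("top"); s=manip.get_image("scene")
S,M=tool(); ex=-M[:,2]; ez=np.array([0,0,1.]); ey=np.cross(ez,ex); P0=S["position"]
a=np.linspace(0,2*np.pi,400)
def pts(th,dx,zc,L):
    # dish centre at P0 + dx*ex, height zc ; th tilt: far side down
    c,q=np.cos(th),np.sin(th); L=np.atleast_2d(L)/1000
    X=c*L[:,0]-q*L[:,2]; Z=q*L[:,0]+c*L[:,2]
    return P0*[1,1,0]+np.outer(X+dx,ex)+np.outer(L[:,1],ey)+np.outer(Z+zc,ez)
rim=np.c_[65*np.cos(a),65*np.sin(a),20+0*a]
def f(v,full=False):
    A=proj(s,pts(v[0],v[1],v[2],rim)); B=proj(t,pts(v[0],v[1],v[2],rim))
    return np.array([A[:,0].min()-309,A[:,0].max()-339.3,A[:,1].max()-208.2,B[:,0].max()-226.3,B[:,1].min()-170,B[:,1].max()-233.3])
for th0 in (1.0,1.25,1.5):
    r=least_squares(f,[th0,-.04,.15]); print(np.degrees(r.x[0]),r.x[1:],r.fun.round(1))
v=r.x
far=pts(*v,[-65,0,20]); tabtop=pts(*v,[[99,0,56],[67,0,56],[99,0,16]])
rel=lambda p:((p-P0)@np.c_[ex,ez]*1000).round(0)
print("tcp z",P0[2],"far rim rel(ex,ez to tcp)",rel(far),"abs z",far[:,2],"tab corners",rel(tabtop),tabtop[:,2],"foot far",rel(pts(*v,[-30,0,0])))
print(S["clock"])
E
python3 tf.py
```

```text
65.57461914720093 [0.00786542 0.11795207] [-1.1  0.1  0.3 -0.5 -0.6 -0.7]
65.5746197364018 [0.00786542 0.11795207] [-1.1  0.1  0.3 -0.5 -0.6 -0.7]
65.57461937995296 [0.00786542 0.11795207] [-1.1  0.1  0.3 -0.5 -0.6 -0.7]
tcp z 0.19280722984140952 far rim rel(ex,ez to tcp) [[ -37. -126.]] abs z [0.06704396] tab corners [[ -2.  38.]
 [-15.   9.]
 [ 34.  22.]] [0.23124831 0.20211381 0.21470382] foot far [[  -5. -102.]]
42.25
```

The fit gives a 65.6° tilt with the far rim at z≈67 mm, below the 77 mm end wall, so I raise before backing out. Then lower until the rim nears the slate.

Request:
{"op": "step_arm", "data": {
  "targets": [
    [[-10,0,0],0],
    [[-25,0,0],0],
    [[-40,0,0],0],
    [[-45,0,0],0],
    [[-45,0,-8],0],
    [[-45,0,-20],0],
    [[-45,0,-34],0],
    [[-45,0,-48],0],
    [[-45,0,-60],0],
    [[-45,0,-70],0],
    [[-45,0,-75],0],
    [[-45,0,-75],0]
  ]
}}

```text
clock: 43.45
position: [0.5818, 0.2379, 0.2375]
ee_rot: [-0.449, -0.546, -0.449, 0.546]
contact_force: [0.5, -0.1, -0.7]
width: 0.0076
```

Request:
{"op": "step_arm", "data": {
  "targets": [
    [[5,0,0],0],
    [[14,0,0],0],
    [[26,0,0],0],
    [[40,0,0],0],
    [[54,0,0],0],
    [[68,0,0],0],
    [[80,0,0],0],
    [[90,0,0],0],
    [[97,0,0],0],
    [[101,0,0],0],
    [[103,0,0],0],
    [[103,0,0],0]
  ]
}}

```text
clock: 44.65
position: [0.5819, 0.2371, 0.1349]
ee_rot: [0.449, 0.546, 0.449, -0.546]
contact_force: [-0.7, -0.2, -0.4]
width: 0.0076
```

```bash
python3 look.py x scene,top 290,100,110,120,6 100,140,200,120,4
```

```text
44.75 [0.5822 0.2372 0.1353] -11.14 [-0.25  0.06 -2.37] 0.007676233990472124
```

View pics/x_scene.png

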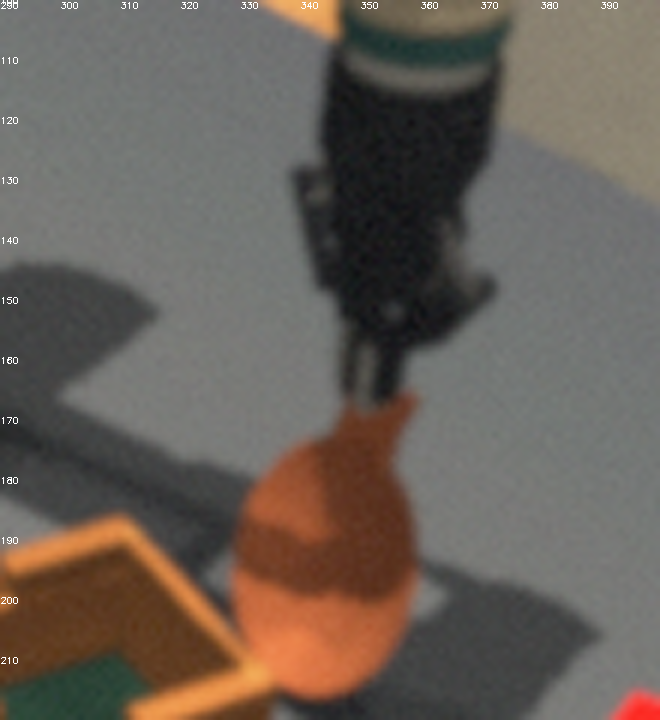

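View pics/x_top.png

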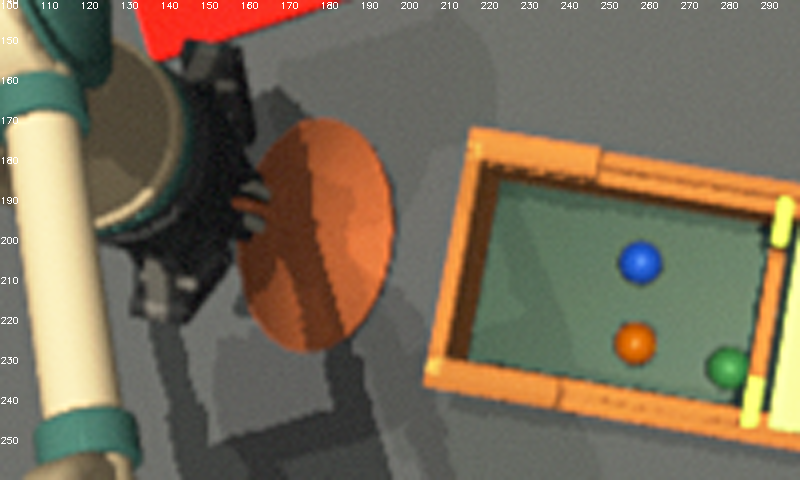

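The rim is just above the slate, about 20 mm clear of the box end. Loosen to a light grip and follow an arc, outward and down, so the dish lies back flat about its rim.

Request:
{"op": "step_arm", "data": {
  "targets": [
    [[4,0,0],0],
    [[8,0,0],0],
    [[11,0,0],0]
  ],
  "grip": 0.9,
  "grip_force": 20
}}

```text
clock: 45.05
position: [0.5816, 0.237, 0.1233]
ee_rot: [-0.449, -0.546, -0.449, 0.546]
contact_force: [-0.6, -0.4, -2.3]
width: 0.0089
```

Request:
{"op": "step_arm", "data": {
  "targets": [
    [[2,0,-5],0],
    [[4,0,-11],0],
    [[7,0,-17],0],
    [[10,0,-23],0],
    [[13,0,-30],0],
    [[16,0,-36],0]
  ]
}}

```text
clock: 45.65
position: [0.5901, 0.2744, 0.1091]
ee_rot: [0.449, 0.548, 0.449, -0.545]
contact_force: [-0.4, 1.4, 6.4]
width: 0.0083
```

```bash
python3 look.py y scene,top 290,100,110,120,6 100,140,200,120,4
```

```text
45.75 [0.5901 0.275  0.1089] -11.09 [0.1  1.63 6.48] 0.008549492229827333
```

View pics/y_scene.png

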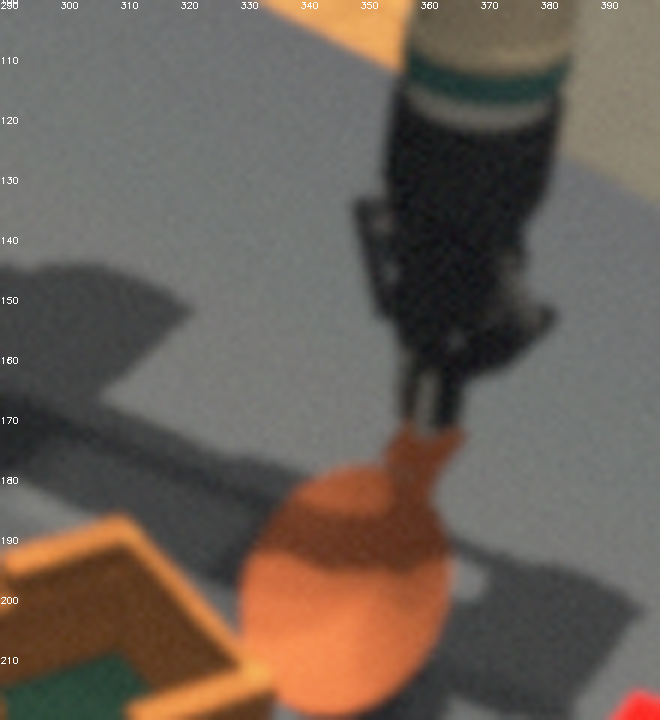

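View pics/y_top.png

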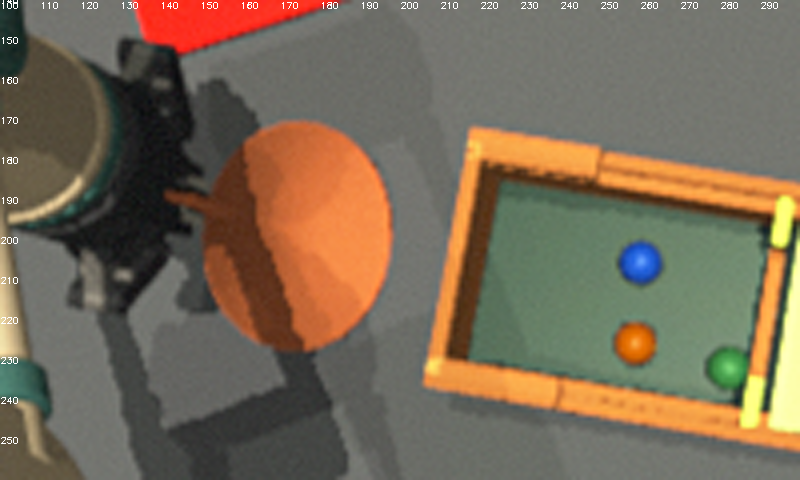

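The dish is rotating back about its rim as planned (6.5 N). Continue the arc.

Request:
{"op": "step_arm", "data": {
  "targets": [
    [[4,0,-7],0],
    [[8,0,-13],0],
    [[12,0,-20],0],
    [[16,0,-27],0],
    [[21,0,-34],0],
    [[26,0,-41],0],
    [[31,0,-48],0],
    [[35,0,-53],0]
  ],
  "grip": 0.897
}}

```text
clock: 46.55
position: [0.5984, 0.3242, 0.0713]
ee_rot: [-0.449, -0.545, -0.449, 0.547]
contact_force: [-0.2, 0.3, 1.4]
width: 0.009
```

```bash
python3 look.py z scene,top 290,100,110,120,6 100,140,200,120,4
```

```text
46.65 [0.5983 0.3244 0.0711] -11.1 [0.38 0.35 0.98] 0.008829478982150982
```

View pics/z_scene.png

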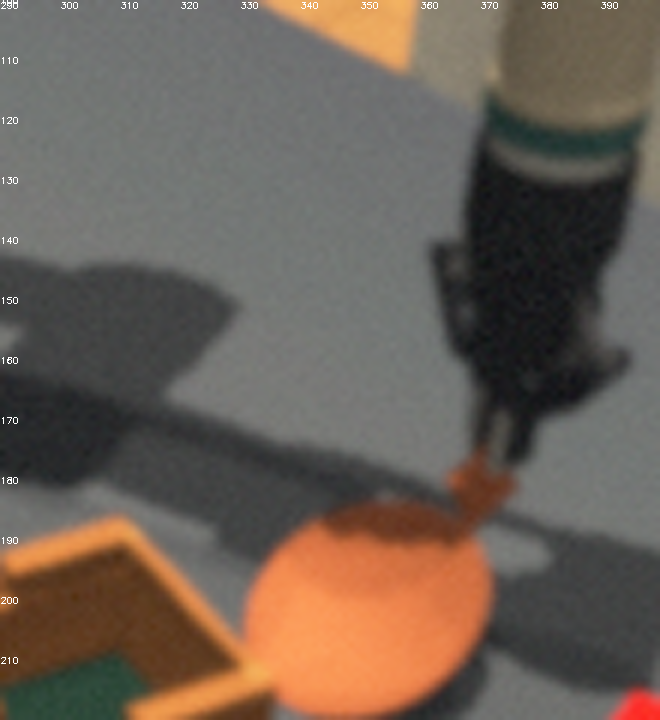

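View pics/z_top.png

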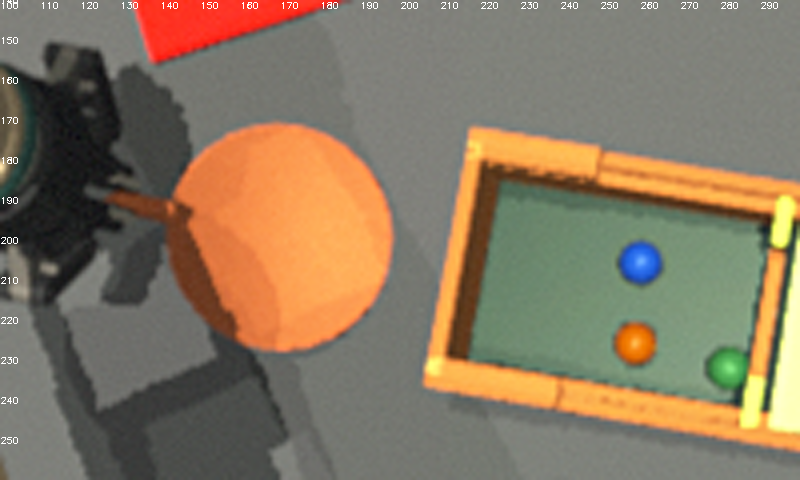

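About 30° now, with the rim still in place. Continue over the foot edge.

Request:
{"op": "step_arm", "data": {
  "targets": [
    [[5,0,-6],0],
    [[10,0,-12],0],
    [[16,0,-18],0],
    [[22,0,-23],0],
    [[28,0,-28],0],
    [[34,0,-33],0],
    [[39,0,-36],0],
    [[44,0,-39],0],
    [[48,0,-41],0],
    [[51,0,-43],0],
    [[51,0,-43],0]
  ]
}}

```text
clock: 47.75
position: [0.6073, 0.3669, 0.0214]
ee_rot: [0.449, 0.546, 0.449, -0.546]
contact_force: [0.4, 1.2, 1.8]
width: 0.009
```

```bash
python3 look.py A scene,top 290,100,110,120,6 100,140,200,120,4
```

```text
47.85 [0.6074 0.3667 0.0219] -11.14 [0.01 1.41 1.1 ] 0.008803579111106125
```

View pics/A_scene.png

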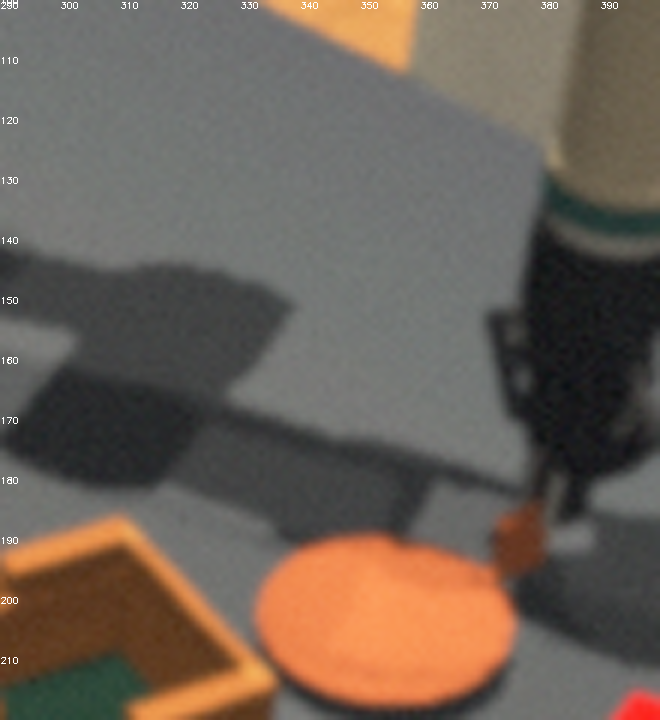

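View pics/A_top.png

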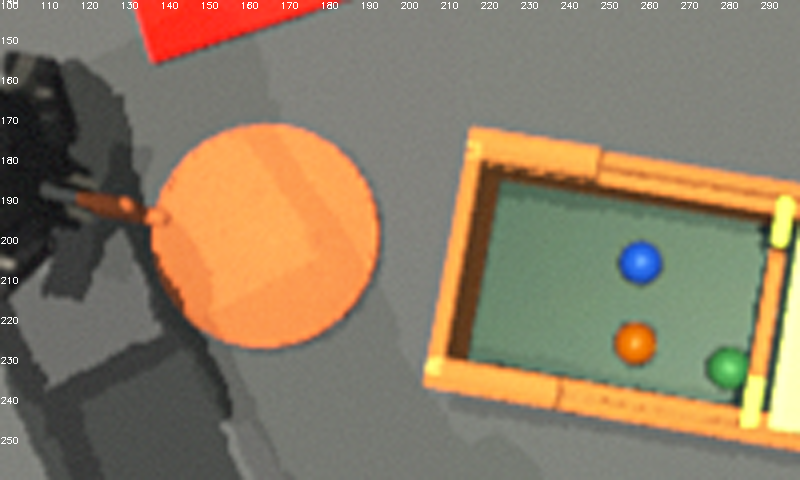

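Nearly level. Last few millimetres slowly.

Request:
{"op": "step_arm", "data": {
  "targets": [
    [[1,0,0],0],
    [[2,0,-1],0],
    [[3,0,-1],0],
    [[4,0,-2],0],
    [[5,0,-2],0],
    [[5,0,-2],0]
  ]
}}

```text
clock: 48.45
position: [0.6076, 0.3686, 0.0166]
ee_rot: [-0.449, -0.546, -0.449, 0.546]
contact_force: [0.2, 1.1, 1.6]
width: 0.0086
```

Request:
{"op": "step_arm", "data": {
  "targets": [
    [[1,0,0],0],
    [[2,0,0],0],
    [[3,0,-1],0],
    [[3,0,-1],0]
  ]
}}

```text
clock: 48.85
position: [0.6076, 0.3692, 0.0134]
ee_rot: [-0.449, -0.546, -0.449, 0.547]
contact_force: [0.6, 0.5, 1.1]
width: 0.0085
```

```bash
python3 look.py B scene 310,130,100,90,8
```

```text
48.9 [0.6076 0.3692 0.0134] -11.14 [0.83 0.59 0.97] 0.009119716411977353
```

View pics/B_scene.png

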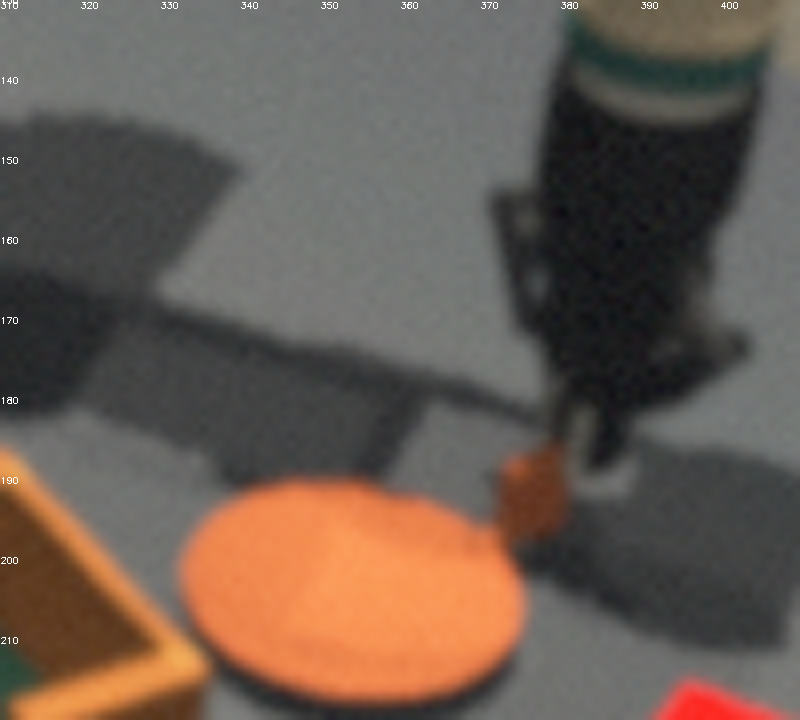

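Request:
{"op": "step_arm", "data": {
  "targets": [
    [[1,0,0],0],
    [[2,0,0],0],
    [[2,0,0],0]
  ]
}}

```text
clock: 49.2
position: [0.6082, 0.3698, 0.0122]
ee_rot: [0.449, 0.547, 0.449, -0.546]
contact_force: [-0.9, 1.8, 3.6]
width: 0.0091
```

Request:
{"op": "step_arm", "data": {
  "targets": [
    [[0,0,0],0],
    [[0,0,0],0],
    [[0,0,0],0]
  ],
  "grip": 0.75
}}

```text
clock: 49.5
position: [0.6074, 0.369, 0.0112]
ee_rot: [-0.449, -0.546, -0.449, 0.547]
contact_force: [-0.7, -0.3, -0.6]
width: 0.0213
```

```bash
python3 look.py C scene 310,130,100,90,8
```

```text
49.55 [0.6075 0.3691 0.0113] -11.15 [-0.22 -0.66  0.13] 0.0214013834457154
```

View pics/C_scene.png

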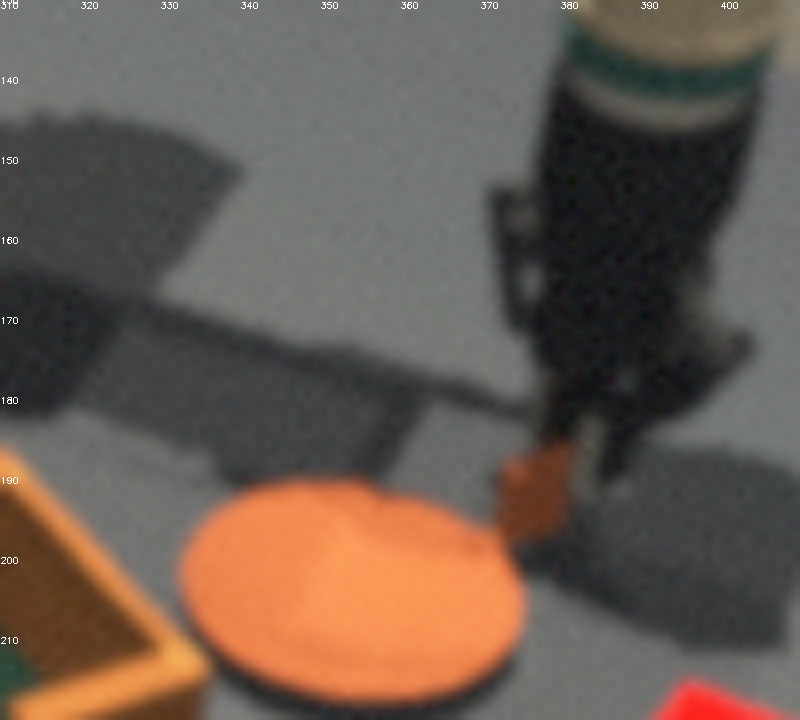

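Released; the dish stands flat. Retreat outward and up.

Request:
{"op": "step_arm", "data": {
  "targets": [
    [[-8,0,-4],0],
    [[-25,0,-10],0],
    [[-55,0,-15],0],
    [[-95,0,-20],0],
    [[-140,0,-20],0],
    [[-170,0,-20],0],
    [[-170,0,-20],0],
    [[-170,0,-20],0]
  ]
}}

```text
clock: 50.35
position: [0.612, 0.3894, 0.1831]
ee_rot: [0.449, 0.547, 0.449, -0.545]
contact_force: [-0.2, -0.3, -0.1]
width: 0.0212
```

```bash
python3 look.py D scene,top 0,0,560,420,1 0,0,560,420,1; python3 - <<'E'
from rig import manip
from h import *
import cv2
t=manip.get_image("top"); a=t["image"].astype(int); b=cv2.imread("pics/top0.png")[:,:,::-1].astype(int)
d=np.abs(a-b).sum(2)
for n,(x0,y0,x1,y1) in dict(comb=(215,108,290,140),carab=(318,105,360,142),remote=(418,225,465,255)).items(): print(n,(d[y0:y1,x0:x1]>90).sum(), d[y0:y1,x0:x1].mean())
box=[.5312,-.0202,-1.7664]
for n,uv in dict(blue=(259,206),amber=(258,226),green=(282,232)).items(): pass
E
```

```text
50.45 [0.6108 0.3887 0.1803] -11.14 [ 0.42 -0.66  0.31] 0.021370157314597158
comb 0 5.0975
carab 0 5.604247104247104
remote 0 4.343971631205674
```

View pics/D_scene.png

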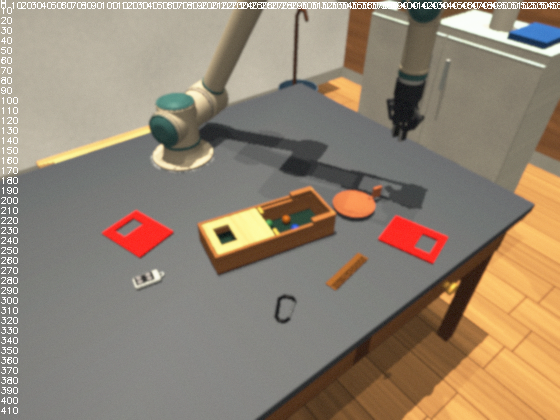

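View pics/D_top.png

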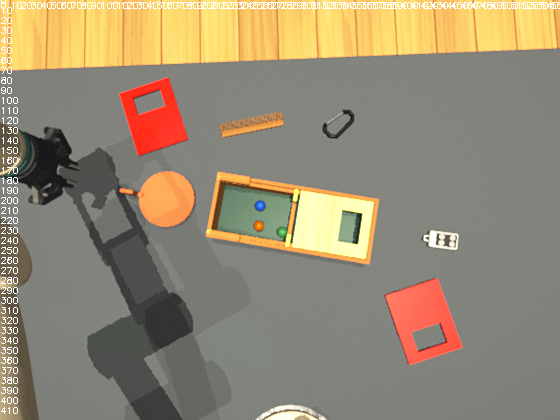

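The final views show the marbles at top px (260,206), (259,226) and (282,232), the lid over the tray, and the dish upright at (166,198). The comb, carabiner and remote are unchanged. One last check that the lid is seated.

```bash
python3 look.py E scene,top 190,180,150,95,5 270,180,120,90,6; python3 - <<'E'
from rig import manip
from h import *
t=manip.get_image("top"); s=manip.get_image("scene")
for n,q,p in (("top",[.5312,-.0202,-1.7664],t),("scene",[.5322,-.0169,-1.7658],s)):
  for z in (66,72): print(n,z,proj(p,place(q,[(6,62,z),(6,-62,z),(100,35,66),(146,35,66),(146,-35,66)])).round(1).tolist())
E
```

```text
50.6 [0.6109 0.3887 0.1798] -11.15 [-0.2  -0.02 -0.1 ] 0.021703458100589393
top 66 [[299.9, 189.9], [290.8, 246.0], [340.7, 208.9], [361.7, 212.4], [357.0, 244.3]]
top 72 [[300.0, 189.5], [290.8, 246.0], [340.7, 208.9], [361.7, 212.4], [357.0, 244.3]]
scene 66 [[275.7, 234.1], [256.2, 207.3], [239.1, 238.6], [222.6, 244.1], [213.1, 227.6]]
scene 72 [[275.8, 232.5], [256.1, 205.7], [239.1, 238.6], [222.6, 244.1], [213.1, 227.6]]
```

View pics/E_scene.png

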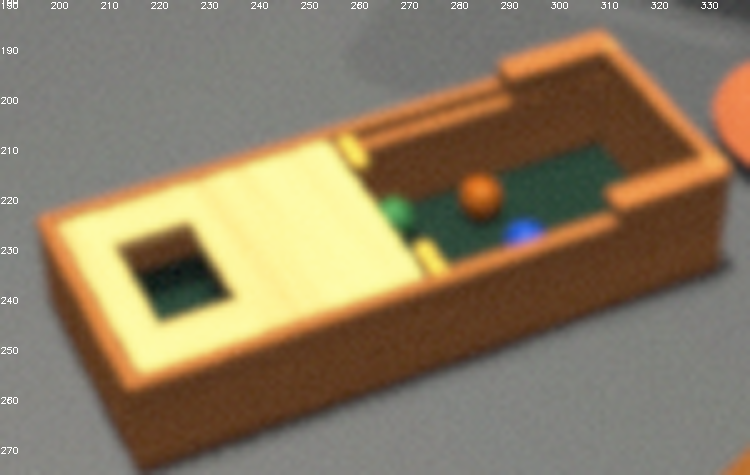

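View pics/E_top.png

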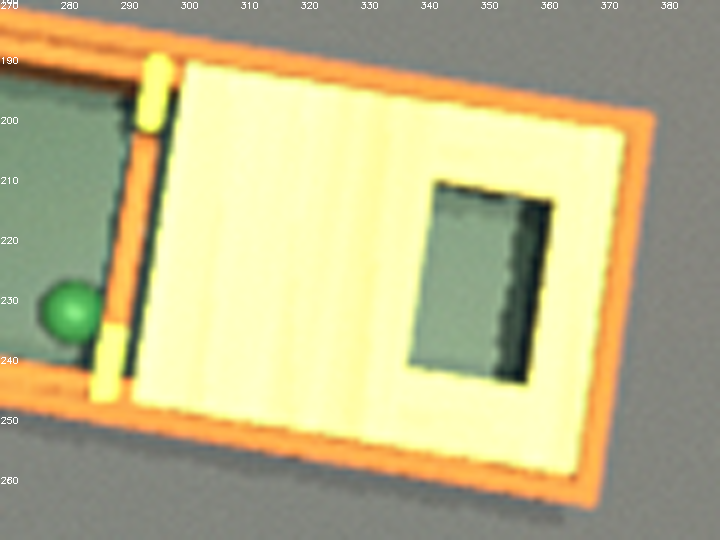

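The lid lies flush with the walls, clear of the lips: its rear corner is at scene (274,235), and a lid lying flat should put it at (275.7,234).

```bash
python3 -c "
from rig import manip
print(manip.get_state()['clock']); print(manip.sign_off())"
```

```text
50.7
the job is handed in; nothing more can be done
None
```

The job is done and was handed in at 50.7 s, inside the 72 s limit.

- **Lid:** I gripped its front bar, lifted it about 8 mm over the brass lips and slid it out. I finished by pushing it from inside the slot until its rear dropped off the lips. It now lies flat over the tray.
- **Marbles:** I carried the dish over the uncovered compartment and eased the grip, so that it tipped forward in the fingers. All three marbles fell in.
- **Dish:** I laid it back on its rim and foot behind the box, then released it upright on the slate.

**Last checks**
- The lid's rear corner is within about 2 pixels of where a flat lid should be, and the lips are clear.
- All three marbles are in the compartment.
- The dish looks flat and upright.
- The comb, carabiner and remote show no change against the first picture.
- The arm is clear of everything, and the contact force reads about zero.

**What disagreed or failed on the way**
- The fingertips sat about 30 mm higher than the reported tool position, so the first grip on the lid closed on nothing.
- The dish would not tip in the first grip even at 20 N. I set it down, gripped only the tab's corner, and then eased the fingers open.
- The last part of the tip swung faster than I intended.

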